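Load the deburring tumbler and lock its drive tool on

TASK

Pick all the brass hex nuts out of the red bin and put them into the blue tumbler pot, leaving the steel nut and black caps in the bin. Put the lid on the pot and press it down until it is fully home. Only then start the drive: squeeze the green tool's red trigger all the way, push in the yellow lock-on button on its side, and with the button still pressed ease off so that the trigger stays locked on; leave the bottle and mug where they are.

Things in the scene. Friction and masses are not known exactly. Their poses are not given: they have to be found in the camera images.
- brass0_mid (a point): brass hex coupling nut, 24 mm across flats, 28 mm across corners, 22 mm tall, about 60 g; the point is its centre, z its bore axis, x towards a corner (so flats face 30, 90, 150.. degrees from x). Starts upright in the red bin, or is absent
- brass1_mid (a point): brass hex coupling nut, 24 mm across flats, 28 mm across corners, 22 mm tall, about 60 g; the point is its centre, z its bore axis, x towards a corner (so flats face 30, 90, 150.. degrees from x). Starts upright in the red bin, or is absent
- brass2_mid (a point): brass hex coupling nut, 24 mm across flats, 28 mm across corners, 22 mm tall, about 60 g; the point is its centre, z its bore axis, x towards a corner (so flats face 30, 90, 150.. degrees from x). Starts upright in the red bin, or is absent
- brass3_mid (a point): brass hex coupling nut, 24 mm across flats, 28 mm across corners, 22 mm tall, about 60 g; the point is its centre, z its bore axis, x towards a corner (so flats face 30, 90, 150.. degrees from x). Starts upright in the red bin, or is absent
- brass4_mid (a point): brass hex coupling nut, 24 mm across flats, 28 mm across corners, 22 mm tall, about 60 g; the point is its centre, z its bore axis, x towards a corner (so flats face 30, 90, 150.. degrees from x). Starts upright in the red bin, or is absent
- brass5_mid (a point): brass hex coupling nut, 24 mm across flats, 28 mm across corners, 22 mm tall, about 60 g; the point is its centre, z its bore axis, x towards a corner (so flats face 30, 90, 150.. degrees from x). Starts upright in the red bin, or is absent
- steel0_mid (a point): steel (grey) hex coupling nut, same shape and size as the brass ones; stays in the bin; the point is its centre
- cap0_mid (a point): black plastic cap, 34 mm diameter, 18 mm tall; stays in the bin; the point is its centre
- cap1_mid (a point): black plastic cap, 34 mm diameter, 18 mm tall; stays in the bin; the point is its centre
- bin_floor (a point): centre of the inner floor (5 mm above the bench) of the fixed red bin, outside 250 mm along its x, 205 mm along its y, 50 mm tall, 5 mm walls
- pot_mouth (a point): rim centre of the fixed blue tumbler pot, 84 mm above the bench: inner radius 55 mm, outer 60, inner floor 68 mm below the rim. The black seal ring sits on the rim. z up; x points along the machine to the green power tool that lies clamped trigger-up on the same base
- seal (a joint): how far the black seal ring on the pot's rim (inner radius 55 mm, outer 61) is pressed down, in m: 0 stands 6 mm above the rim, 0.006 is fully home, level with the rim. Takes about 7 N to move, stays where it is left; the lid lies proud on it until pressed home
- lid_knob (a point): aluminium lid, 250 g: the point is the middle of its black knob (28 mm diameter, 30 mm tall); z up. Disc radius 64 mm, 7 mm thick, underside 22 mm below the point; below it a tapered plug (radius 51 to 40 mm, foot 34 mm below the point) centres itself in the pot. The point is 28 mm above the rim on the raised seal, 22 mm fully home. Starts on the black mat (3 mm thick), standing on the plug
- trigger (a joint): red trigger of the power tool, in m: 0 released, 0.010 fully squeezed (straight down). Spring return: 4 N to start, 10 N fully down. The lock button goes in only while this is above about 0.008; once locked and eased it stays at about 0.0057
- trigger_top (a point): centre of the red trigger's top face (40 mm along x, 34 mm along y), moves with it; axes as the pot's. Released it is 36 mm above the rim's level, 20 mm above the black housing deck. On its +y side, starting 19 mm from this centre, stands a black cheek, 60 mm long (x), 10 mm thick (y), its top 12 mm above the released trigger; the -y side and above are open
- lock (a joint): yellow lock-on button, in m: 0 out, 0.008 fully in, slides towards the machine's -y; spring return, 1.5 N to start, 3.5 N fully in. Trigger released: blocked within 1 mm. Trigger fully squeezed: goes in; keep it pressed while the trigger eases up some 4 mm, which catches it so that both stay (let go of first, it springs out). Squeezing fully again frees it
- lock_face (a point): centre of the outer face of the yellow button (16 mm diameter, 10 mm proud of the cheek's outer, +y, side); moves with it. Released it is 39 mm in +y from the trigger's centre and level with the released trigger's top, so one fingertip can push the trigger down while the other, outside the cheek, pushes the button in
- oil: yellow bottle, 60 mm diameter, 150 mm tall, origin at the centre of its underside; a bystander
- mug: blue mug, 76 mm diameter, 85 mm tall, origin at the centre of its underside; a bystander
Not all that is in view belongs to the job. Of the things shaped like the part that bears lid_knob, the aluminium one is meant.

How it is judged:
By the outcome, as a careful person would: the job done as asked, in the order asked, and still so for the second after the job is handed in, with the robot touching nothing.
Of brass0, brass1, brass2, brass3, brass4, brass5 only 4 to 6 are there at a start; the rules pass over those that are not, and their reading is None.
At some moment in a run one of lid may be knocked a few centimetres aside while the robot is not near it.
Once in a run the grip may slacken for a moment while it holds something.
It also fails if it takes over 210 s, if anything falls off the work surface, if the arm or the gripper's body presses on something with over 40 N, if the wrist force passes 120 N, or if a joint passes its speed limit or range.

ROBOT

A 6-joint arm with a two-finger parallel gripper is mounted at the origin on the work surface. World frame = base frame: x ahead of the robot, y to its left, z up, the work surface at z = 0. Lengths are in m, angles in rad, forces in N, time in s.
With the tool pointing down it reaches from about 0.4 to 0.825 m from the base axis. Payload 7 kg.
Tool frame: the origin (TCP) lies at the centre of the arm's flange, where the gripper is bolted on; the fingertips stand 178 mm ahead of it and the grasp point (between the pads) lies 159 mm ahead of it; z points along the fingers, y is the direction in which the jaws open and shut (so a half turn about z gives the same grasp; the last joint's range is limited). The gripper opens to 88 mm and grips with 3 to 60 N. Pads are 19 mm wide; open, the fingers measure 130 mm over their backs; the gripper's body (78 mm by 193 mm) begins 47 mm behind the grasp point.
Start: joints at [1.574, 0.359, 0.012, 0, -1.224, -0.288], TCP at [0.19, 0.648, 0.405] pointing down, gripper open.
Joint ranges: [-3.07, 3.07], [-1.43, 2.12], [-1.02, 1.25], [-3.03, 1.67], [-3.05, -0], [-3.03, 3.03]. Speed limits (rad/s): [2.39, 2.39, 3.01, 3.14, 3.14, 3.14].

INTERFACE

Orientations are given as [roll, pitch, yaw] about the fixed x, y, z axes, in that order (R = Rz(yaw) Ry(pitch) Rx(roll)).
In Python, from station import * gives the robot as it stands.
- The arm moves only by the tool send_rows, never from a script. Its argument "motion" is a list of rows, each an object with "offset": the shift along the tool's x, y, z in cm, a list of three; "turn": the turn about the tool's z in degrees. In form: [{"offset": [x, y, z], "turn": turn}, ...]. A call has 1 to 8 rows; each row is the pose to reach, as a shift and turn from the pose commanded when the call began, along the tool's axes at that moment; what a row does not reach only later rows make up. A row lasts 1/10 s, in which the tool goes at most 50 mm and 8.59 degrees, less where a joint would pass 70% of its speed; a pose out of reach is approached as far as the arm can. A call with a gripper value outside its range is refused whole. "hand" is the opening, from -1 (shut) to 1 (fully open), set as the call begins (left out, the last holds). The fingers move at their own pace and stop on an object; "squeeze" is the grip in N (left out, the last holds). Time passes only in rows, so rows that repeat a pose let the fingers close. It gives the time, the measured TCP pose, the force and the opening at its end, in the units of the state.
- get_state(): the state, without advancing time (a new reading comes with each control period).
- grab_frame(name): name is "side" or "top" or "wrist"; returns a dict with "frame" (400x640x3 uint8, blue, green, red), "range_z" (400x640 float32, m along the optical axis (not along the pixel's ray), 0 where there is no reading), "vertical_fov" (degrees; the focal length in pixels is half the picture's height over the tangent of half this angle, whatever the lens; pixels are square), "cx", "cy" (the principal point, pixels), "cam_to_world" (4x4, takes a point from camera to world coordinates). Camera axes: x right, y up, looking along -z (the intrinsics and any distortion apply to the point x, -y, -z); pixel columns grow to the right and rows downward; lengths in m; the calibration is good to about 2 mm. A picture is of the moment at which its call begins.
- job_done(): hands the job in, once; it reports no verdict.
The state is a dict: "t": time; "q": joint angles; "qd": joint speeds; "joint_efforts": joint torques, N m; "eef_pos": TCP position; "ee_rot": TCP orientation; "force": force on the tool from outside, world axes, zero at the start; "moment": the same for the moment, N m; "width": finger opening in m.
Only numpy, scipy, OpenCV 4.12 (cv2) and the standard library are available. Lean on these libraries where they do the work, as an engineer would, in place of code of your own. Each camera call takes 0.05 s, during which the arm holds its last target. There are 200 camera calls.

## Working session

There is one attempt and no reset: what is moved stays moved. The work goes in short steps, Python scripts to look and compute and a tool call to move; the robot and the scene stay as the last step left them, time stands still between calls to the robot, and variables do not carry over. Pictures are saved under pics/ and viewed, about 12 in all and at most 16, crops included, and the job is handed in when it is done.

Besides the shell and the picture viewer there is one more tool, called after "Request:" in YAML: its name, and indented under it one key for each argument. send_rows: Moves the arm, as the interface text tells. Its arguments: {"type":"object","properties":{"motion":{"type":"array"},"hand":{"type":"number"},"squeeze":{"type":"number"}},"required":["motion"]}

```bash
ls; mkdir -p pics
cat > h.py <<'E'
from station import *
import numpy as np, cv2
from scipy.spatial.transform import Rotation as Ro
def K(f): return 200/np.tan(np.radians(f["vertical_fov"])/2)
def pts(f):  # per-pixel world points from depth
    z=f["range_z"]; fl=K(f); v,u=np.mgrid[0:z.shape[0],0:z.shape[1]]
    P=np.stack([(u-f["cx"])/fl*z,-(v-f["cy"])/fl*z,-z],-1); M=f["cam_to_world"]
    return P@M[:3,:3].T+M[:3,3]
def ray(f,u,v,h):
    d=f["cam_to_world"][:3,:3]@np.array([(u-f["cx"])/K(f),-(v-f["cy"])/K(f),-1]); o=f["cam_to_world"][:3,3]
    return o+d*(h-o[2])/d[2]
E
python3 - <<'E'
from h import *
s=get_state(); print(s)
for n in("top","side","wrist"):
    f=grab_frame(n); print(n,{k:(v if not hasattr(v,'shape') or v.size<20 else v.shape) for k,v in f.items()})
    cv2.imwrite(f"pics/{n}0.png",f["frame"]); np.save(f"{n}0.npy",f,allow_pickle=True)
E
```

```text
pics
{'t': 0.0, 'q': array([ 1.57410246e+00,  3.59382137e-01,  1.10705804e-02, -3.45672434e-04,
       -1.22409996e+00, -2.88073139e-01]), 'qd': array([-3.62763074e-04, -1.20827585e-03, -5.54850466e-04,  5.58606709e-06,
       -6.04001440e-04, -1.74056994e-03]), 'joint_efforts': array([-2.37888671e-03, -5.82723463e+01,  2.93076038e+01,  6.99756458e+00,
        7.07656582e-03, -1.57113959e-04]), 'eef_pos': array([0.18959489, 0.64762603, 0.40373143]), 'ee_rot': array([ 3.13995169e+00, -1.47363850e-04, -2.84884606e-01]), 'force': array([ 0.25606243, -0.21008809,  0.47461551]), 'moment': array([-0.00835369, -0.02707383,  0.00597481]), 'width': 0.08760216913815745}
top {'frame': (400, 640, 3), 'range_z': (400, 640), 'vertical_fov': 42.31662659319182, 'cx': 312.96011392037997, 'cy': 192.4053854675668, 'cam_to_world': array([[ 0.02825961,  0.99383222, -0.10723297,  0.37983191],
       [-0.99955759,  0.02709998, -0.01225625, -0.08688081],
       [-0.00927464,  0.10753189,  0.99415837,  1.7525254 ],
       [ 0.        ,  0.        ,  0.        ,  1.        ]])}
side {'frame': (400, 640, 3), '
[... 167 characters left out ...]
54,  0.19344888],
       [-0.40956122, -0.57958425,  0.70451523,  0.77727272],
       [ 0.01647443,  0.76743071,  0.6409202 ,  0.89434775],
       [ 0.        ,  0.        ,  0.        ,  1.        ]])}
wrist {'frame': (400, 640, 3), 'range_z': (400, 640), 'vertical_fov': 63.740028781459436, 'cx': 318.038103075351, 'cy': 196.22754376692248, 'cam_to_world': array([[-2.81749395e-01,  9.25347206e-01,  2.53672677e-01,
         2.57592497e-01],
       [-9.59487725e-01, -2.71934770e-01, -7.37210118e-02,
         6.27949920e-01],
       [ 7.64888757e-04, -2.64166670e-01,  9.64476742e-01,
         3.84280094e-01],
       [ 0.00000000e+00,  0.00000000e+00,  0.00000000e+00,
         1.00000000e+00]])}
```

View pics/top0.png

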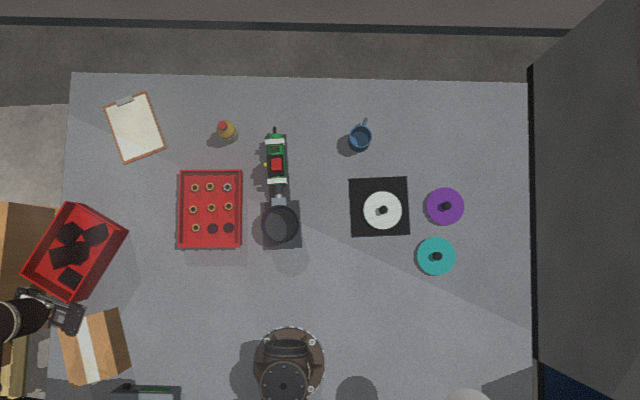

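View pics/side0.png

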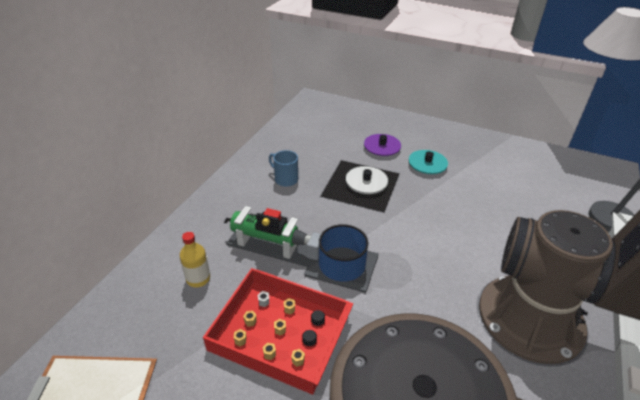

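The top view shows the red bin with 6 brass nuts (195,187), (210,186), (193,209), (211,208), (228,206) and (196,228). The steel nut is at (228,187) and the caps are at (213,229) and (228,229). The pot is at (280,224), the trigger at (277,163) and the aluminium lid on the mat at (382,210). The side view agrees.

Run:
```python
from h import *
f=np.load("top0.npy",allow_pickle=True).item(); P=pts(f)
for n,u,v in[("steel",228,187),("b",211,208),("cap",228,229),("pot",280,224),("trig",277,163),("lidknob",382,210),("mug",360,138),("oil",226,130),("binTL",181,171),("binTR",242,171),("binBR",241,248),("binBL",177,248)]:
    print(n,P[v,u].round(3), np.round(ray(f,u,v,.05),3))
s=get_state(); R=Ro.from_euler('xyz',s['ee_rot']).as_matrix(); print(R.round(3))
w=grab_frame("wrist"); M=w["cam_to_world"]; print("cam in tool",(R.T@(M[:3,3]-s['eef_pos'])).round(3),(R.T@M[:3,:3]).round(3))
```

```text
steel [0.576 0.221 0.029] [0.574 0.217 0.05 ]
b [0.505 0.276 0.02 ] [0.502 0.27  0.05 ]
cap [0.435 0.215 0.024] [0.435 0.21  0.05 ]
pot [0.458 0.043 0.012] [0.456 0.04  0.05 ]
trig [0.647 0.051 0.122] [0.659 0.057 0.05 ]
lidknob [ 0.38  -0.087  1.753] [ 0.511 -0.295  0.05 ]
mug [ 0.761 -0.222  0.003] [ 0.751 -0.218  0.05 ]
oil [0.752 0.221 0.112] [0.767 0.232 0.05 ]
binTL [0.624 0.378 0.045] [0.623 0.376 0.05 ]
binTR [ 0.638  0.182 -0.01 ] [0.629 0.173 0.05 ]
binBR [0.374 0.172 0.004] [0.374 0.165 0.05 ]
binBL [ 0.367  0.39  -0.004] [0.368 0.375 0.05 ]
[[ 0.96  -0.281 -0.   ]
 [-0.281 -0.96  -0.001]
 [ 0.     0.001 -1.   ]]
cam in tool [ 0.071 -0.     0.02 ] [[-0.001  0.964  0.264]
 [ 1.     0.001  0.001]
 [ 0.001  0.264 -0.964]]
```

Request:
send_rows:
  motion:
    - {"offset": [28, 19, 0], "turn": -16.3}
    - {"offset": [28, 19, 0], "turn": -16.3}
    - {"offset": [28, 19, 0], "turn": -16.3}
    - {"offset": [28, 19, 0], "turn": -16.3}
    - {"offset": [28, 19, 0], "turn": -16.3}
    - {"offset": [28, 19, 0], "turn": -16.3}
    - {"offset": [28, 19, 0], "turn": -16.3}
    - {"offset": [28, 19, 0], "turn": -16.3}
  hand: 1

```text
t: 1.0
eef_pos: [0.407, 0.3834, 0.4048]
ee_rot: [3.141, 0.0, -0.004]
force: [-0.3, 0.1, -0.4]
width: 0.0876
```

Request:
send_rows:
  motion:
    - {"offset": [9, 13, 0], "turn": 0}
    - {"offset": [9, 13, 0], "turn": 0}
    - {"offset": [9, 13, 0], "turn": 0}
    - {"offset": [9, 13, 0], "turn": 0}
    - {"offset": [9, 13, 0], "turn": 0}
    - {"offset": [9, 13, 0], "turn": 0}

```text
t: 1.6
eef_pos: [0.4948, 0.2572, 0.4046]
ee_rot: [-3.141, 0.0, -0.001]
force: [-0.4, -0.2, 0.6]
width: 0.0872
```

Run:
```python
from h import *
s=get_state(); f=grab_frame("wrist"); np.save("w1.npy",f,allow_pickle=True); print(s['eef_pos'],s['ee_rot'])
cv2.imwrite("pics/w1.png",f["frame"])
```

```text
[0.49476051 0.25723764 0.4045778 ] [-3.14143515e+00  1.38101795e-04 -5.58811146e-04]
```

View pics/w1.png

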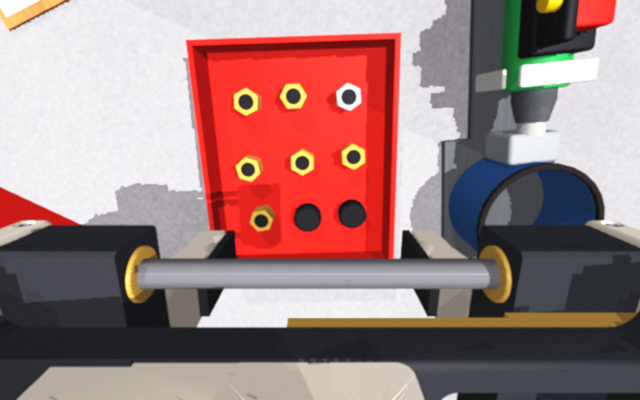

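The wrist view shows the six brass nuts at (246,101), (293,96), (248,169), (302,162), (354,156) and (262,219). The steel nut is at (348,97), the caps are at (308,217) and (352,213), and the pot is at the right.

```bash
cat >> h.py <<'E'
def brass(f,zmin=.018,zmax=.045,lo=(15,90,60),hi=(40,255,255)):
    hsv=cv2.cvtColor(f["frame"],cv2.COLOR_BGR2HSV); P=pts(f)
    m=cv2.inRange(hsv,np.array(lo),np.array(hi))
    c,_=cv2.findContours(cv2.morphologyEx(m,cv2.MORPH_CLOSE,np.ones((3,3))),cv2.RETR_EXTERNAL,cv2.CHAIN_APPROX_NONE); out=[]
    for k in c:
        a=cv2.contourArea(k)
        if a<150 or a>6000: continue
        mm=np.zeros(m.shape,np.uint8); cv2.drawContours(mm,[k],-1,255,-1); z=P[...,2][(mm>0)&(f["range_z"]>0)]
        zt=np.percentile(z,85)
        u,v=k[:,0].mean(0)
        if not zmin<zt<zmax: continue
        hull=cv2.convexHull(k)[:,0]
        W=np.array([ray(f,*p,zt)[:2] for p in k[:,0]])
        mo=cv2.moments(W.astype(np.float32).reshape(-1,1,2)*1000); cx,cy=mo['m10']/mo['m00']/1000,mo['m01']/mo['m00']/1000
        d=W-[cx,cy]; r=np.hypot(*d.T); th=np.arctan2(d[:,1],d[:,0])
        ph=np.degrees(np.angle((( r-r.mean())*np.exp(6j*th)).sum())/6)
        out.append((cx,cy,zt,ph,r.max()*1e3,r.min()*1e3,mo['m00'],u,v))
    return out
E
python3 - <<'E'
from h import *
f=np.load("w1.npy",allow_pickle=True).item()
for o in brass(f): print(np.round(o,3))
P=pts(f); hsv=cv2.cvtColor(f["frame"],cv2.COLOR_BGR2HSV)
for u,v in[(262,210),(262,229),(246,92),(302,152),(348,87),(308,217),(270,190),(285,140),(330,80)]: print(u,v,hsv[v,u],P[v,u].round(4))
# pot rim via depth
b=(P[...,2]>.08)&(P[...,2]<.1)&(P[...,1]<.15)&(np.mgrid[0:400,0:640][0]<235); print(b.sum(),P[b].min(0),P[b].max(0))
E
```

```text
[ 4.41000e-01  3.24000e-01  2.80000e-02 -1.92270e+01  1.63780e+01
  1.11770e+01  5.94388e+02  2.62000e+02  2.18164e+02]
[5.01000e-01 3.36000e-01 2.80000e-02 1.29340e+01 1.54530e+01 1.19550e+01
 5.74807e+02 2.48471e+02 1.68103e+02]
[ 5.08000e-01  2.76000e-01  2.80000e-02 -6.05000e-01  1.45390e+01
  1.19990e+01  5.38265e+02  3.01985e+02  1.61926e+02]
[5.14000e-01 2.19000e-01 2.80000e-02 2.76400e+00 1.46540e+01 1.20520e+01
 5.36218e+02 3.52700e+02 1.56071e+02]
[ 5.72000e-01  3.34000e-01  2.80000e-02 -3.05900e+00  1.49610e+01
  1.21180e+01  5.52857e+02  2.45824e+02  1.01432e+02]
[ 5.78000e-01  2.84000e-01  2.80000e-02 -2.78880e+01  1.39280e+01
  1.17760e+01  5.11418e+02  2.92877e+02  9.57950e+01]
262 210 [ 20 178 191] [0.45   0.3239 0.0243]
262 229 [ 21 174 231] [0.4274 0.3244 0.0275]
246 92 [ 29 132 255] [0.5821 0.334  0.0274]
302 152 [ 29 131 255] [0.5185 0.2757 0.0266]
348 87 [  0   0 255] [0.587  0.2262 0.0277]
308 217 [110  29  53] [0.4409 0.2699 0.0231]
270 190 [  0 225 210] [0.4693 0.3165 0.0046]
285 140 [  1 205 255] [0.5297 0.2965 0.005 ]
330 80 [  1 199 255] [0.5958 0.2444 0.0052]
5595 [ 0.44211439 -0.01945975  0.08000113] [0.65249502 0.10129294 0.0999993 ]
```

```bash
cat > plan.py <<'E'
from h import *
import itertools
f=np.load("w1.npy",allow_pickle=True).item(); P=pts(f)
fl=(abs(P[...,2]-.005)<.003)&(f["range_z"]>0)
hsv=cv2.cvtColor(f["frame"],cv2.COLOR_BGR2HSV); red=cv2.inRange(hsv,(0,120,60),(6,255,255))>0
q=P[fl&red]; q=q[(q[:,0]>.36)&(q[:,1]>.1)&(q[:,1]<.4)]
r=P[(abs(P[...,2]-.05)<.004)&red]; r=r[(r[:,1]>.1)&(r[:,1]<.42)&(r[:,0]>.36)]
print("floor",q.min(0),q.max(0)); print("rim",np.percentile(r,[.3,99.7],axis=0).round(3)); 
cx=cv2.minAreaRect((r[:,:2]*1000).astype(np.float32)); print("rim rect",cx)
# left/right rim lines
for a,b in((.15,.2),(.34,.40)):
    e=r[(r[:,1]>a)&(r[:,1]<b)&(r[:,0]<.6)]; print("side",np.polyfit(e[:,0],e[:,1],1).round(4),len(e),e[:,0].min(),e[:,0].max())
e=r[(r[:,0]>.6)&(r[:,1]>.19)&(r[:,1]<.36)]; print("top",np.polyfit(e[:,1],e[:,0],1).round(4))
N=[o[:4] for o in brass(f)]
for n in ((348,97),): 
    print("steel",ray(f,*n,.027))
for n in ((308,217),(352,213)): print("cap",ray(f,*n,.023))
E
python3 plan.py
```

```text
floor [0.3831342  0.176248   0.00208906] [0.62976415 0.39969292 0.00798764]
rim [[0.404 0.174 0.046]
 [0.634 0.383 0.052]]
rim rect ((514.5709838867188, 278.3705749511719), (234.82516479492188, 204.52291870117188), 1.6521023511886597)
side [0.0296 0.1634] 865 0.4000400999076905 0.5996379219149766
side [0.0294 0.3621] 1009 0.43462925847328215 0.5999451547190405
top [-0.0288  0.6369]
steel [0.57694261 0.22588667 0.027     ]
cap [0.44085646 0.26986537 0.023     ]
cap [0.44579984 0.21773996 0.023     ]
```

```bash
cat > plan2.py <<'E'
from h import *
f=np.load("w1.npy",allow_pickle=True).item()
N=[o[:4] for o in brass(f)]; names=[f"N{i}" for i in range(6)]
obs=[(n[0],n[1],.0135) for n in N]+[(.577,.226,.0135),(.441,.270,.017),(.446,.218,.017)]
t=np.radians(1.69); bx=np.array([np.cos(t),np.sin(t)]); by=np.array([-bx[1],bx[0]]); c=np.array([.507,.2775])
c=np.array([.5065,.2776])
def clear(i,yaw,g,left):
    j=np.array([-np.sin(yaw),np.cos(yaw)]); a=np.array([np.cos(yaw),np.sin(yaw)]); o=np.array(N[i][:2]); best=9;w=''
    for s in(1,-1):
        for k,(x,y,r) in enumerate(obs):
            if k==i or k not in left: continue
            d=np.array([x,y])-o; p=np.array([d@a,s*(d@j)])
            q=np.array([np.clip(p[0],-.0095,.0095),np.clip(p[1],g/2,g/2+.021)]); e=np.hypot(*(p-q))-r
            if e<best: best,w=e,k
        for A in(-.0095,.0095):
            for B in(g/2,g/2+.021):
                q=o+a*A+s*j*B-c
                e=min(.120-abs(q@bx),.0975-abs(q@by))
                if e<best: best,w=e,'wall'
    return best*1e3,w
left=set(range(9))
while any(i in left for i in range(6)):
    L=[]
    for i in range(6):
        if i in left:
            for k in(-60,0,60):
                y=N[i][3]+k
                if abs(y)<80: L.append((*clear(i,np.radians(y),.036,left),i,y))
    L.sort(key=lambda l:-l[0]); b=L[0]; print([ (round(l[0],1),l[1],l[2],round(l[3])) for l in L[:5]]); 
    print("take",b[2],np.round(N[b[2]],3)); left.discard(b[2])
E
python3 plan2.py
```

```text
[(np.float64(16.1), 7, 2, 59), (np.float64(13.1), 'wall', 4, -63), (np.float64(12.8), 'wall', 4, 57), (np.float64(11.6), 'wall', 3, 63), (np.float64(11.4), 7, 2, -61)]
take 2 [ 0.508  0.276  0.028 -0.605]
[(np.float64(13.1), 'wall', 4, -63), (np.float64(12.8), 'wall', 4, 57), (np.float64(11.6), 'wall', 3, 63), (np.float64(10.6), 0, 1, 73), (np.float64(10.5), 'wall', 3, -57)]
take 4 [ 0.572  0.334  0.028 -3.059]
[(np.float64(11.6), 'wall', 3, 63), (np.float64(11.0), 6, 5, 32), (np.float64(10.6), 0, 1, 73), (np.float64(10.5), 'wall', 3, -57), (np.float64(8.9), 7, 0, 41)]
take 3 [0.514 0.219 0.028 2.764]
[(np.float64(11.0), 6, 5, 32), (np.float64(10.6), 0, 1, 73), (np.float64(8.9), 7, 0, 41), (np.float64(8.0), 1, 0, -79), (np.float64(7.9), 6, 5, -28)]
take 5 [  0.578   0.284   0.028 -27.888]
[(np.float64(10.6), 0, 1, 73), (np.float64(8.9), 7, 0, 41), (np.float64(8.0), 1, 0, -79), (np.float64(6.1), 'wall', 1, -47), (np.float64(-1.2), 'wall', 1, 13)]
take 1 [ 0.501  0.336  0.028 12.934]
[(np.float64(16.1), 'wall', 0, -79), (np.float64(8.9), 7, 0, 41), (np.float64(-2.7), 7, 0, -19)]
take 0 [  0.441   0.324   0.028 -19.227]
```

Run:
```python
from h import *
from scipy.optimize import least_squares
def circ(q,r0=.058):
    return least_squares(lambda p:np.hypot(q[:,0]-p[0],q[:,1]-p[1])-p[2],[.46,.04,r0],loss='soft_l1',f_scale=.002).x
for n in("w1","top0"):
    f=np.load(n+".npy",allow_pickle=True).item(); P=pts(f)
    m=(P[...,2]>.083)&(P[...,2]<.097)&(abs(P[...,1]-.04)<.08)&(P[...,0]>.37)&(P[...,0]<.53)&(f["range_z"]>0)
    if n=="w1": m[235:]=False
    q=P[m]; d=np.hypot(q[:,0]-.46,q[:,1]-.04); q=q[(d>.045)&(d<.075)]
    p=circ(q); 
    for _ in range(3):
        e=abs(np.hypot(q[:,0]-p[0],q[:,1]-p[1])-.058); p=circ(q[e<.007])
    print(n,len(q),p,np.percentile(q[:,2],[10,50,90]))
f=np.load("top0.npy",allow_pickle=True).item(); P=pts(f); hsv=cv2.cvtColor(f["frame"],cv2.COLOR_BGR2HSV)
m=(hsv[...,1]<40)&(hsv[...,2]>120); m[:185]=0;m[235:]=0;m[:,:355]=0;m[:,410:]=0
k=max(cv2.findContours(m.astype(np.uint8),0,2)[0],key=cv2.contourArea); (u,v),r=cv2.minEnclosingCircle(k); print("lid",u,v,r,ray(f,u,v,.03),np.median(P[k[:,0,1],k[:,0,0]],0))
kn=P[205:216,376:389]; print(kn[...,2].max(), kn[kn[...,2]>.04][:, :].mean(0) if (kn[...,2]>.04).any() else None)
```

```text
w1 1585 [0.45575385 0.04195133 0.05750636] [0.08580444 0.08965563 0.09088788]
top0 197 [0.45558852 0.04070381 0.05773098] [0.08520091 0.08989538 0.09470425]
lid 382.1764831542969 209.58824157714844 19.333707809448242 [ 0.51427705 -0.29816213  0.03      ] [ 0.52221579 -0.29822603  0.02094225]
1.7525254009804951 [ 0.50871812 -0.28928911  0.1120292 ]
```

Request:
send_rows:
  motion:
    - {"offset": [1.3, -1.9, 4], "turn": -8.5}
    - {"offset": [1.3, -1.9, 8], "turn": -17}
    - {"offset": [1.3, -1.9, 12], "turn": -25.5}
    - {"offset": [1.3, -1.9, 15], "turn": -34}
    - {"offset": [1.3, -1.9, 15], "turn": -42.5}
    - {"offset": [1.3, -1.9, 15], "turn": -51}
    - {"offset": [1.3, -1.9, 15], "turn": -59}
    - {"offset": [1.3, -1.9, 15], "turn": -59}
  hand: -0.18
  squeeze: 25

```text
t: 2.45
eef_pos: [0.5073, 0.2772, 0.2545]
ee_rot: [-3.142, 0.0, 1.034]
force: [-0.4, -0.5, 0.2]
width: 0.0367
```

Run:
```python
from h import *
s=get_state(); f=grab_frame("wrist"); print(s['eef_pos'],np.degrees(s['ee_rot']),s['width'])
for o in brass(f): print(np.round(o,3))
cv2.imwrite("pics/w2.png",f["frame"])
```

```text
[0.5072695  0.27722757 0.25451966] [-1.79996630e+02  7.21435852e-03  5.92266209e+01] 0.03672375593281452
[ 5.08000e-01  2.78000e-01  2.80000e-02 -9.72000e-01  1.61470e+01
  1.17570e+01  5.99873e+02  3.19306e+02  2.15579e+02]
[ 4.42000e-01  3.26000e-01  2.80000e-02 -1.77000e+01  1.74760e+01
  1.21110e+01  6.70665e+02  1.98444e+02  2.05242e+02]
[ 5.77000e-01  2.86000e-01  2.80000e-02 -2.72130e+01  1.58820e+01
  1.20230e+01  5.89437e+02  4.05461e+02  1.53055e+02]
[5.01000e-01 3.37000e-01 2.80000e-02 1.21700e+01 1.46780e+01 1.18100e+01
 5.29150e+02 2.61780e+02 1.45585e+02]
[ 5.72000e-01  3.35000e-01  2.80000e-02 -3.23900e+00  1.41350e+01
  1.17460e+01  5.14308e+02  3.61508e+02  8.79380e+01]
```

View pics/w2.png

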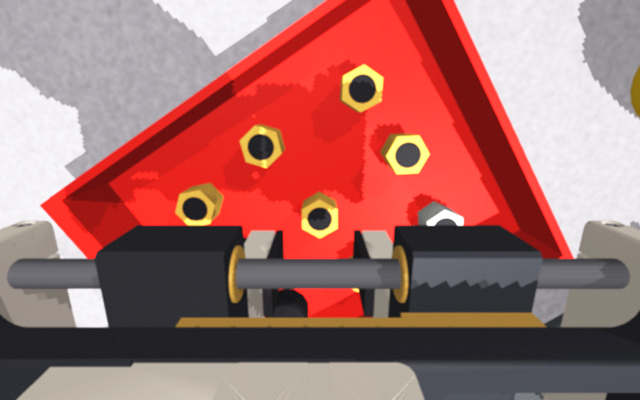

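The view shows the target nut at (319,216), centred between the open fingers, and the five other brass nuts hold the same places in both views. Descending now.

Request:
send_rows:
  motion:
    - {"offset": [0, 0, 3.5], "turn": 0}
    - {"offset": [0, 0, 6.7], "turn": 0}
    - {"offset": [0, 0, 6.7], "turn": 0}

```text
t: 2.8
eef_pos: [0.5073, 0.2761, 0.1853]
ee_rot: [-3.141, 0.003, 1.026]
force: [0.4, 0.5, -0.2]
width: 0.0358
```

Request:
send_rows:
  motion:
    - {"offset": [0, 0, 0], "turn": 0}
    - {"offset": [0, 0, 0], "turn": 0}
    - {"offset": [0, 0, 0], "turn": 0}
    - {"offset": [0, 0, 0], "turn": 0}
  hand: -1

```text
t: 3.2
eef_pos: [0.508, 0.2758, 0.1885]
ee_rot: [3.141, -0.001, 1.029]
force: [0.4, -0.5, -1.2]
width: 0.0272
```

Request:
send_rows:
  motion:
    - {"offset": [0, 0, -4.5], "turn": 0}
    - {"offset": [0, 0, -9], "turn": 0}
    - {"offset": [0, 0, -9], "turn": 0}

```text
t: 3.5
eef_pos: [0.5097, 0.2771, 0.2846]
ee_rot: [3.138, -0.01, 1.03]
force: [1.0, 0.1, -0.7]
width: 0.0271
```

Request:
send_rows:
  motion:
    - {"offset": [-4, 1.3, -2], "turn": 0}
    - {"offset": [-8.6, 2.9, -2], "turn": 0}
    - {"offset": [-13, 4.4, -2], "turn": 0}
    - {"offset": [-18, 6, -2], "turn": 0}
    - {"offset": [-22.8, 7.6, -2], "turn": 0}
    - {"offset": [-22.8, 7.6, 0], "turn": 0}
    - {"offset": [-22.8, 7.6, 4], "turn": 0}
    - {"offset": [-22.8, 7.6, 4.8], "turn": 0}

```text
t: 4.3
eef_pos: [0.4541, 0.0399, 0.2275]
ee_rot: [-3.139, 0.003, 1.027]
force: [-0.6, 0.2, -1.5]
width: 0.027
```

Run:
```python
from h import *
s=get_state(); print(s['eef_pos'],np.degrees(s['ee_rot']),s['width'])
f=grab_frame("side"); c=f["frame"][150:360,180:460]; cv2.imwrite("pics/s1.png",cv2.resize(c,None,fx=2.8,fy=2.8))
```

```text
[0.45407256 0.03989434 0.22748128] [-1.79855996e+02  1.79202862e-01  5.88510014e+01] 0.02697453243252053
```

View pics/s1.png

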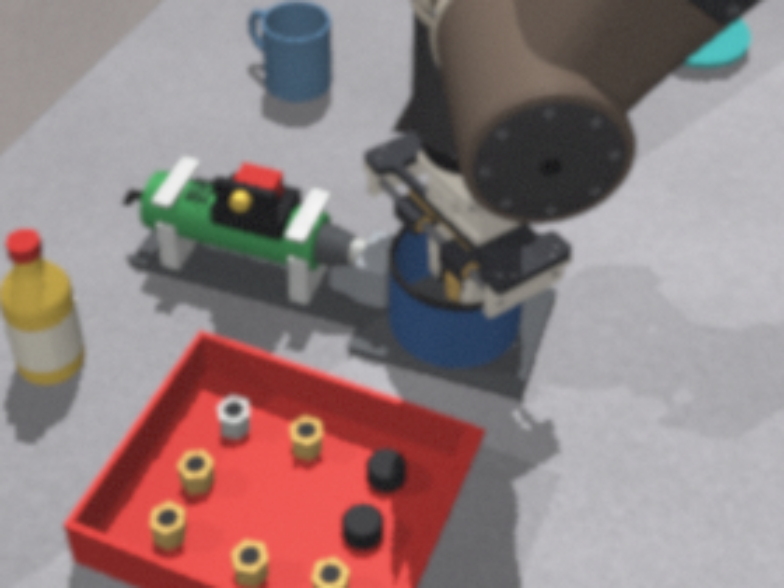

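The nut is held inside the pot mouth and only five brass nuts remain in the bin. I'll work out the remaining moves.

Run:
```python
import numpy as np
c=np.array([.4561,.0415]); yaw=59
def off(d,y): y=np.radians(y); return np.round(100*np.array([d[0]*np.cos(y)+d[1]*np.sin(y), d[0]*np.sin(y)-d[1]*np.cos(y)]),1)
def back(o,y): y=np.radians(y); return np.array([o[0]*np.cos(y)+o[1]*np.sin(y), o[0]*np.sin(y)-o[1]*np.cos(y)])/100
for n,p,y,d in[("N4",(.572,.3345),57,.02),("N3",(.514,.2195),63,-.02),("N5",(.577,.285),32,.018),("N1",(.501,.3365),73,-.018),("N0",(.4415,.325),41,.0)]:
    o=off(np.array(p)-c,yaw); c=c+back(o,yaw); t=yaw-y; yaw=y
    a=np.array([np.cos(np.radians(y)),np.sin(np.radians(y))]); q=np.array([.4557,.0415])+d*a
    b=off(q-c,yaw); c=c+back(b,yaw); print(n,"go",o,"turn",t,"back",b,np.round(np.hypot(*o)/5,1))
```

```text
N4 go [31.1 -5.2] turn 2 back [-28.9   6.2] 6.3
N3 go [16.1 -4.8] turn -6 back [-20.5   2.9] 3.4
N5 go [29.2 -0.2] turn 31 back [-21.4  14.2] 5.8
N1 go [ 17.7 -22.6] turn -41 back [-31.4   4.3] 5.7
N0 go [28.5 -9.7] turn 32 back [-17.5  22.3] 6.0
```

Request:
send_rows:
  motion:
    - {"offset": [0, 0, 0], "turn": 0}
    - {"offset": [0, 0, 0], "turn": 0}
    - {"offset": [0, 0, -3.5], "turn": 0}
    - {"offset": [0, 0, -7], "turn": 0}
  hand: -0.18

```text
t: 4.75
eef_pos: [0.4557, 0.0415, 0.3014]
ee_rot: [-3.142, 0.001, 1.03]
force: [1.8, 0.8, 1.0]
width: 0.0357
```

Request:
send_rows:
  motion:
    - {"offset": [4.5, -0.8, 0], "turn": 0}
    - {"offset": [9, -1.5, 0], "turn": 0}
    - {"offset": [13.5, -2.3, 0], "turn": 0}
    - {"offset": [18, -3, 0], "turn": 0}
    - {"offset": [22.5, -3.8, 0], "turn": 1}
    - {"offset": [27, -4.5, 0], "turn": 2}
    - {"offset": [31.1, -5.2, 0], "turn": 2}
    - {"offset": [31.1, -5.2, 0], "turn": 2}

```text
t: 5.55
eef_pos: [0.5726, 0.3394, 0.3007]
ee_rot: [3.14, -0.003, 0.998]
force: [-0.6, -1.0, -1.4]
width: 0.0359
```

Request:
send_rows:
  motion:
    - {"offset": [0, 0, 4], "turn": 0}
    - {"offset": [0, 0, 8], "turn": 0}
    - {"offset": [0, 0, 11.3], "turn": 0}
    - {"offset": [0, 0, 11.3], "turn": 0}

```text
t: 5.95
eef_pos: [0.5712, 0.3349, 0.1857]
ee_rot: [3.141, 0.001, 0.996]
force: [-0.7, -0.2, 0.8]
width: 0.0357
```

Request:
send_rows:
  motion:
    - {"offset": [0, 0, 0], "turn": 0}
    - {"offset": [0, 0, 0], "turn": 0}
    - {"offset": [0, 0, 0], "turn": 0}
    - {"offset": [0, 0, 0], "turn": 0}
  hand: -1

```text
t: 6.35
eef_pos: [0.5714, 0.3347, 0.1879]
ee_rot: [3.141, -0.002, 0.995]
force: [-2.0, 0.5, 4.9]
width: 0.0275
```

Request:
send_rows:
  motion:
    - {"offset": [0, 0, -4], "turn": 0}
    - {"offset": [0, 0, -8], "turn": 0}
    - {"offset": [0, 0, -11.3], "turn": 0}
    - {"offset": [0, 0, -11.3], "turn": 0}

```text
t: 6.75
eef_pos: [0.5726, 0.3353, 0.3059]
ee_rot: [3.139, -0.009, 0.995]
force: [0.7, 0.0, -0.9]
width: 0.0274
```

Request:
send_rows:
  motion:
    - {"offset": [-4.5, 1, 0], "turn": 0}
    - {"offset": [-9, 2, 0], "turn": 0}
    - {"offset": [-13.5, 2.9, 0], "turn": 0}
    - {"offset": [-18, 3.9, 0], "turn": 0}
    - {"offset": [-22.5, 4.8, 0], "turn": 0}
    - {"offset": [-26, 5.6, 0], "turn": 0}
    - {"offset": [-28.9, 6.2, 0], "turn": 0}
    - {"offset": [-28.9, 6.2, 0], "turn": 0}

```text
t: 7.55
eef_pos: [0.4637, 0.0555, 0.2995]
ee_rot: [-3.141, 0.001, 0.992]
force: [0.7, 0.7, -0.7]
width: 0.0273
```

Request:
send_rows:
  motion:
    - {"offset": [0, 0, 3.5], "turn": 0}
    - {"offset": [0, 0, 7], "turn": 0}
    - {"offset": [0, 0, 7], "turn": 0}

```text
t: 7.85
eef_pos: [0.4641, 0.0576, 0.2262]
ee_rot: [-3.138, 0.006, 0.993]
force: [-0.9, -0.6, -1.0]
width: 0.0275
```

```bash
cat > chk.py <<'E'
from h import *
s=get_state(); print(s['eef_pos'].round(4),np.degrees(s['ee_rot']).round(2),s['width'])
f=grab_frame("side"); np.save("sl.npy",f,allow_pickle=True)
for o in brass(f,zmin=-.1,zmax=.2,lo=(15,60,60)) : print(np.round(o,3)) 
t=grab_frame("top"); np.save("tl.npy",t,allow_pickle=True)
hsv=cv2.cvtColor(t["frame"],cv2.COLOR_BGR2HSV); m=cv2.inRange(hsv,(15,80,60),(40,255,255)); n,_,st,ce=cv2.connectedComponentsWithStats(m)
print([ (ce[i].round(0).tolist(),int(st[i,4])) for i in range(1,n) if st[i,4]>8 and 170<ce[i][0]<400 and ce[i][1]>150])
E
python3 chk.py
```

```text
[0.4641 0.0576 0.2262] [-179.78    0.36   56.92] 0.02748141969033857
[ 7.39000e-01  2.50000e-01  1.15000e-01 -2.87520e+01  4.21240e+01
  2.68810e+01  3.56412e+03  1.92237e+02  2.55500e+02]
[([265.0, 164.0], 19), ([210.0, 186.0], 32), ([229.0, 206.0], 27), ([193.0, 209.0], 35), ([283.0, 225.0], 14), ([195.0, 226.0], 25)]
```

Request:
send_rows:
  motion:
    - {"offset": [0, 0, 0], "turn": 0}
    - {"offset": [0, 0, 0], "turn": 0}
    - {"offset": [0, 0, -3.5], "turn": 0}
    - {"offset": [0, 0, -7], "turn": 0}
  hand: -0.18

```text
t: 8.35
eef_pos: [0.4657, 0.0584, 0.3011]
ee_rot: [-3.141, 0.001, 0.995]
force: [1.2, 0.9, -0.6]
width: 0.0358
```

Request:
send_rows:
  motion:
    - {"offset": [4, -1.2, 0], "turn": 0}
    - {"offset": [8.5, -2.5, 0], "turn": -2}
    - {"offset": [12.5, -3.7, 0], "turn": -4}
    - {"offset": [16.1, -4.8, 0], "turn": -6}
    - {"offset": [16.1, -4.8, 0], "turn": -6}

```text
t: 8.85
eef_pos: [0.5147, 0.2236, 0.301]
ee_rot: [3.14, -0.003, 1.104]
force: [-1.0, -0.5, 0.0]
width: 0.0357
```

Request:
send_rows:
  motion:
    - {"offset": [0, 0, 4], "turn": 0}
    - {"offset": [0, 0, 8], "turn": 0}
    - {"offset": [0, 0, 11.3], "turn": 0}
    - {"offset": [0, 0, 11.3], "turn": 0}

```text
t: 9.25
eef_pos: [0.5133, 0.2195, 0.1854]
ee_rot: [-3.141, 0.001, 1.1]
force: [-1.1, 0.5, 0.6]
width: 0.0363
```

Request:
send_rows:
  motion:
    - {"offset": [0, 0, 0], "turn": 0}
    - {"offset": [0, 0, 0], "turn": 0}
    - {"offset": [0, 0, 0], "turn": 0}
    - {"offset": [0, 0, 0], "turn": 0}
  hand: -1

```text
t: 9.65
eef_pos: [0.5134, 0.2196, 0.1875]
ee_rot: [3.141, -0.001, 1.099]
force: [-0.9, 0.4, 2.6]
width: 0.0274
```

Request:
send_rows:
  motion:
    - {"offset": [0, 0, -4], "turn": 0}
    - {"offset": [0, 0, -8], "turn": 0}
    - {"offset": [0, 0, -11.3], "turn": 0}
    - {"offset": [0, 0, -11.3], "turn": 0}

```text
t: 10.05
eef_pos: [0.5145, 0.2204, 0.3051]
ee_rot: [3.137, -0.008, 1.1]
force: [1.2, -0.1, -0.7]
width: 0.0271
```

Request:
send_rows:
  motion:
    - {"offset": [-4.5, 0.6, 0], "turn": 0}
    - {"offset": [-9, 1.3, 0], "turn": 0}
    - {"offset": [-13.5, 1.9, 0], "turn": 0}
    - {"offset": [-17.5, 2.5, 0], "turn": 0}
    - {"offset": [-20.5, 2.9, 0], "turn": 0}
    - {"offset": [-20.5, 2.9, 0], "turn": 0}

```text
t: 10.65
eef_pos: [0.4439, 0.0209, 0.2994]
ee_rot: [-3.141, 0.001, 1.096]
force: [0.3, 0.5, -0.4]
width: 0.0273
```

Request:
send_rows:
  motion:
    - {"offset": [0, 0, 3.5], "turn": 0}
    - {"offset": [0, 0, 7], "turn": 0}
    - {"offset": [0, 0, 7], "turn": 0}

```text
t: 10.95
eef_pos: [0.4443, 0.0231, 0.2264]
ee_rot: [-3.137, 0.005, 1.098]
force: [0.2, -0.1, -0.5]
width: 0.0274
```

```bash
python3 chk.py
```

```text
[0.4443 0.0231 0.2264] [-179.73    0.31   62.92] 0.027436216610663297
[ 7.400000e-01  2.490000e-01  1.150000e-01 -2.783200e+01  4.134300e+01
  2.676400e+01  3.558621e+03  1.923600e+02  2.553730e+02]
[([265.0, 164.0], 19), ([210.0, 186.0], 32), ([193.0, 209.0], 31), ([196.0, 227.0], 37)]
```

Request:
send_rows:
  motion:
    - {"offset": [0, 0, 0], "turn": 0}
    - {"offset": [0, 0, 0], "turn": 0}
    - {"offset": [0, 0, -3.5], "turn": 0}
    - {"offset": [0, 0, -7], "turn": 0}
  hand: -0.18

```text
t: 11.45
eef_pos: [0.4458, 0.0237, 0.3011]
ee_rot: [-3.141, 0.001, 1.1]
force: [0.2, 0.6, -0.6]
width: 0.0357
```

Request:
send_rows:
  motion:
    - {"offset": [4, 0, 0], "turn": 0}
    - {"offset": [8.5, 0, 0], "turn": 4}
    - {"offset": [13, 0, 0], "turn": 10}
    - {"offset": [17.5, 0, 0], "turn": 17}
    - {"offset": [22, -0.1, 0], "turn": 24}
    - {"offset": [26, -0.2, 0], "turn": 31}
    - {"offset": [29.2, -0.2, 0], "turn": 31}
    - {"offset": [29.2, -0.2, 0], "turn": 31}

```text
t: 12.25
eef_pos: [0.5783, 0.2883, 0.3004]
ee_rot: [3.142, -0.003, 0.561]
force: [-0.7, -1.1, -0.6]
width: 0.0357
```

Request:
send_rows:
  motion:
    - {"offset": [0, 0, 4], "turn": 0}
    - {"offset": [0, 0, 8], "turn": 0}
    - {"offset": [0, 0, 11.3], "turn": 0}
    - {"offset": [0, 0, 11.3], "turn": 0}

```text
t: 12.65
eef_pos: [0.5768, 0.2847, 0.1855]
ee_rot: [3.141, 0.001, 0.559]
force: [-0.5, 1.0, 0.0]
width: 0.0358
```

Request:
send_rows:
  motion:
    - {"offset": [0, 0, 0], "turn": 0}
    - {"offset": [0, 0, 0], "turn": 0}
    - {"offset": [0, 0, 0], "turn": 0}
    - {"offset": [0, 0, 0], "turn": 0}
  hand: -1

```text
t: 13.05
eef_pos: [0.577, 0.2848, 0.1877]
ee_rot: [-3.141, -0.001, 0.558]
force: [-1.1, -0.3, 3.3]
width: 0.0271
```

Request:
send_rows:
  motion:
    - {"offset": [0, 0, -4], "turn": 0}
    - {"offset": [0, 0, -8], "turn": 0}
    - {"offset": [0, 0, -11.3], "turn": 0}
    - {"offset": [0, 0, -11.3], "turn": 0}

```text
t: 13.45
eef_pos: [0.5782, 0.2856, 0.3057]
ee_rot: [-3.141, -0.009, 0.559]
force: [0.2, 0.8, -1.4]
width: 0.0271
```

Request:
send_rows:
  motion:
    - {"offset": [-3.8, 2.5, 0], "turn": 0}
    - {"offset": [-7.6, 5, 0], "turn": 0}
    - {"offset": [-11.3, 7.5, 0], "turn": 0}
    - {"offset": [-15, 10, 0], "turn": 0}
    - {"offset": [-18.6, 12.3, 0], "turn": 0}
    - {"offset": [-21.4, 14.2, 0], "turn": 0}
    - {"offset": [-21.4, 14.2, 0], "turn": 0}

```text
t: 14.15
eef_pos: [0.468, 0.0478, 0.2994]
ee_rot: [-3.141, 0.001, 0.555]
force: [0.1, 0.7, -0.9]
width: 0.027
```

Request:
send_rows:
  motion:
    - {"offset": [0, 0, 3.5], "turn": 0}
    - {"offset": [0, 0, 5.5], "turn": 0}
    - {"offset": [0, 0, 5.5], "turn": 0}

```text
t: 14.45
eef_pos: [0.4695, 0.0506, 0.2424]
ee_rot: [-3.141, 0.005, 0.558]
force: [-0.6, -1.2, -0.8]
width: 0.027
```

```bash
python3 chk.py
```

```text
[0.4695 0.0506 0.2424] [-179.96    0.27   31.94] 0.026956770674922404
[ 7.400000e-01  2.490000e-01  1.150000e-01 -2.988700e+01  4.215900e+01
  2.672700e+01  3.567027e+03  1.922370e+02  2.555000e+02]
[([265.0, 164.0], 19), ([193.0, 209.0], 34), ([195.0, 225.0], 14), ([289.0, 230.0], 55)]
```

Request:
send_rows:
  motion:
    - {"offset": [0, 0, 0], "turn": 0}
    - {"offset": [0, 0, 0], "turn": 0}
    - {"offset": [0, 0, -3], "turn": 0}
    - {"offset": [0, 0, -5.5], "turn": 0}
  hand: -0.18

```text
t: 14.95
eef_pos: [0.4707, 0.0511, 0.3011]
ee_rot: [3.141, -0.0, 0.559]
force: [1.2, -0.0, 1.0]
width: 0.0359
```

Request:
send_rows:
  motion:
    - {"offset": [2.7, -3.4, 0], "turn": -5}
    - {"offset": [5.5, -7, 0], "turn": -10}
    - {"offset": [8.3, -10.6, 0], "turn": -17}
    - {"offset": [11, -14, 0], "turn": -24}
    - {"offset": [13.8, -17.6, 0], "turn": -31}
    - {"offset": [16.3, -20.8, 0], "turn": -37}
    - {"offset": [17.7, -22.6, 0], "turn": -41}
    - {"offset": [17.7, -22.6, 0], "turn": -41}

```text
t: 15.75
eef_pos: [0.5012, 0.3396, 0.3002]
ee_rot: [3.141, -0.002, 1.279]
force: [0.4, -1.1, 0.4]
width: 0.0361
```

Request:
send_rows:
  motion:
    - {"offset": [0, 0, 4], "turn": 0}
    - {"offset": [0, 0, 8], "turn": 0}
    - {"offset": [0, 0, 11.3], "turn": 0}
    - {"offset": [0, 0, 11.3], "turn": 0}

```text
t: 16.15
eef_pos: [0.5009, 0.3361, 0.1853]
ee_rot: [-3.141, 0.001, 1.273]
force: [-0.7, -0.2, 0.3]
width: 0.0359
```

Request:
send_rows:
  motion:
    - {"offset": [0, 0, 0], "turn": 0}
    - {"offset": [0, 0, 0], "turn": 0}
    - {"offset": [0, 0, 0], "turn": 0}
    - {"offset": [0, 0, 0], "turn": 0}
  hand: -1

```text
t: 16.55
eef_pos: [0.5011, 0.3363, 0.1873]
ee_rot: [3.141, -0.001, 1.273]
force: [-0.8, -0.8, 1.6]
width: 0.0272
```

Request:
send_rows:
  motion:
    - {"offset": [0, 0, -4], "turn": 0}
    - {"offset": [0, 0, -8], "turn": 0}
    - {"offset": [0, 0, -11.3], "turn": 0}
    - {"offset": [0, 0, -11.3], "turn": 0}

```text
t: 16.95
eef_pos: [0.5021, 0.3375, 0.3054]
ee_rot: [3.137, -0.008, 1.275]
force: [-0.3, 0.6, 0.7]
width: 0.0271
```

Request:
send_rows:
  motion:
    - {"offset": [-4.5, 0.6, 0], "turn": 0}
    - {"offset": [-9.2, 1.3, 0], "turn": 0}
    - {"offset": [-14, 1.9, 0], "turn": 0}
    - {"offset": [-18.8, 2.6, 0], "turn": 0}
    - {"offset": [-23.5, 3.2, 0], "turn": 0}
    - {"offset": [-28, 3.8, 0], "turn": 0}
    - {"offset": [-31.4, 4.3, 0], "turn": 0}
    - {"offset": [-31.4, 4.3, 0], "turn": 0}

```text
t: 17.75
eef_pos: [0.4485, 0.0203, 0.2994]
ee_rot: [-3.141, 0.0, 1.27]
force: [-0.6, 0.6, -0.4]
width: 0.0273
```

Request:
send_rows:
  motion:
    - {"offset": [0, 0, 3.5], "turn": 0}
    - {"offset": [0, 0, 5.5], "turn": 0}
    - {"offset": [0, 0, 5.5], "turn": 0}

```text
t: 18.05
eef_pos: [0.4491, 0.0232, 0.2424]
ee_rot: [-3.138, 0.003, 1.273]
force: [-0.4, -0.1, -0.4]
width: 0.0272
```

```bash
python3 chk.py
```

```text
[0.4491 0.0232 0.2424] [-179.78    0.18   72.93] 0.02720170157477171
[ 7.400000e-01  2.490000e-01  1.150000e-01 -2.988700e+01  4.217800e+01
  2.673900e+01  3.570244e+03  1.922370e+02  2.555000e+02]
[ 4.420000e-01  5.800000e-02  8.100000e-02 -1.491000e+01  4.916400e+01
  3.280000e+00  1.782012e+03  3.439030e+02  2.503200e+02]
[([265.0, 164.0], 19), ([196.0, 228.0], 35)]
```

N0: go [28.5,-9.7], turn 32; back [-17.5,22.3].

Request:
send_rows:
  motion:
    - {"offset": [0, 0, 0], "turn": 0}
    - {"offset": [0, 0, 0], "turn": 0}
    - {"offset": [0, 0, -3], "turn": 0}
    - {"offset": [0, 0, -5.5], "turn": 0}
  hand: -0.18

```text
t: 18.55
eef_pos: [0.4503, 0.0237, 0.3011]
ee_rot: [3.141, -0.0, 1.274]
force: [0.0, 0.7, 0.3]
width: 0.0355
```

Request:
send_rows:
  motion:
    - {"offset": [4.2, -1.4, 0], "turn": 3}
    - {"offset": [8.6, -2.9, 0], "turn": 8}
    - {"offset": [13, -4.4, 0], "turn": 14}
    - {"offset": [17.5, -6, 0], "turn": 20}
    - {"offset": [22, -7.5, 0], "turn": 26}
    - {"offset": [26, -8.8, 0], "turn": 32}
    - {"offset": [28.5, -9.7, 0], "turn": 32}
    - {"offset": [28.5, -9.7, 0], "turn": 32}

```text
t: 19.35
eef_pos: [0.4408, 0.328, 0.3004]
ee_rot: [-3.141, -0.002, 0.718]
force: [-0.2, -0.9, -0.5]
width: 0.036
```

Request:
send_rows:
  motion:
    - {"offset": [0, 0, 4], "turn": 0}
    - {"offset": [0, 0, 8], "turn": 0}
    - {"offset": [0, 0, 11.3], "turn": 0}
    - {"offset": [0, 0, 11.3], "turn": 0}

```text
t: 19.75
eef_pos: [0.4409, 0.3243, 0.1852]
ee_rot: [3.141, 0.002, 0.716]
force: [1.0, -0.2, 0.4]
width: 0.0361
```

Request:
send_rows:
  motion:
    - {"offset": [0, 0, 0], "turn": 0}
    - {"offset": [0, 0, 0], "turn": 0}
    - {"offset": [0, 0, 0], "turn": 0}
    - {"offset": [0, 0, 0], "turn": 0}
  hand: -1

```text
t: 20.15
eef_pos: [0.4409, 0.3244, 0.1873]
ee_rot: [-3.141, -0.001, 0.715]
force: [-0.1, 0.5, -0.5]
width: 0.0275
```

Request:
send_rows:
  motion:
    - {"offset": [0, 0, -4], "turn": 0}
    - {"offset": [0, 0, -8], "turn": 0}
    - {"offset": [0, 0, -11.3], "turn": 0}
    - {"offset": [0, 0, -11.3], "turn": 0}

```text
t: 20.55
eef_pos: [0.4419, 0.3256, 0.305]
ee_rot: [-3.14, -0.009, 0.716]
force: [0.3, -0.2, -0.6]
width: 0.0273
```

Request:
send_rows:
  motion:
    - {"offset": [-2.7, 3.4, 0], "turn": 0}
    - {"offset": [-5.4, 6.9, 0], "turn": 0}
    - {"offset": [-8.2, 10.5, 0], "turn": 0}
    - {"offset": [-11, 14, 0], "turn": 0}
    - {"offset": [-13.7, 17.5, 0], "turn": 0}
    - {"offset": [-16, 20.4, 0], "turn": 0}
    - {"offset": [-17.5, 22.3, 0], "turn": 0}
    - {"offset": [-17.5, 22.3, 0], "turn": 0}

```text
t: 21.35
eef_pos: [0.4543, 0.0388, 0.2994]
ee_rot: [-3.141, 0.001, 0.712]
force: [-0.5, 0.1, -0.7]
width: 0.0272
```

Request:
send_rows:
  motion:
    - {"offset": [0, 0, 3.5], "turn": 0}
    - {"offset": [0, 0, 5.5], "turn": 0}
    - {"offset": [0, 0, 5.5], "turn": 0}

```text
t: 21.65
eef_pos: [0.4539, 0.0411, 0.2424]
ee_rot: [-3.14, 0.005, 0.715]
force: [-0.2, -0.3, 0.5]
width: 0.0271
```

```bash
python3 chk.py
```

```text
[0.4539 0.0411 0.2424] [-179.92    0.27   40.95] 0.027134758051706797
[ 7.390000e-01  2.500000e-01  1.150000e-01 -2.691400e+01  4.218600e+01
  2.676400e+01  3.558196e+03  1.922500e+02  2.555000e+02]
[([265.0, 164.0], 19), ([289.0, 232.0], 43)]
```

Request:
send_rows:
  motion:
    - {"offset": [0, 0, 0], "turn": 0}
    - {"offset": [0, 0, 0], "turn": 0}
    - {"offset": [0, 0, -3], "turn": 0}
    - {"offset": [0, 0, -7], "turn": 8}
    - {"offset": [0, 0, -11.5], "turn": 16}
    - {"offset": [0, 0, -11.5], "turn": 24}
    - {"offset": [0, 0, -11.5], "turn": 32}
    - {"offset": [0, 0, -11.5], "turn": 41}
  hand: -0.18

```text
t: 22.55
eef_pos: [0.4549, 0.0414, 0.3611]
ee_rot: [-3.14, -0.003, 0.001]
force: [-0.6, 1.1, -0.6]
width: 0.0359
```

Request:
send_rows:
  motion:
    - {"offset": [0, 5, 0], "turn": 0}
    - {"offset": [0, 10, 0], "turn": 0}
    - {"offset": [0, 15, 0], "turn": 0}
    - {"offset": [0, 18, 0], "turn": 0}
    - {"offset": [0, 18, 0], "turn": 0}
    - {"offset": [0, 18, 0], "turn": 0}

```text
t: 23.15
eef_pos: [0.456, -0.1392, 0.3603]
ee_rot: [-3.141, -0.001, 0.005]
force: [-0.0, -0.1, -0.1]
width: 0.0361
```

```bash
python3 chk.py
python3 - <<'E'
from h import *
f=grab_frame("wrist"); np.save("w3.npy",f,allow_pickle=True); t=np.load("tl.npy",allow_pickle=True).item()
a=cv2.resize(t["frame"][150:260,170:420],None,fx=2.56,fy=2.56)
cv2.imwrite("pics/w3.png",np.vstack([cv2.resize(f["frame"],(512,320)),cv2.resize(a,(512,225))]))
E
```

```text
[ 0.456  -0.1392  0.3603] [-1.7999e+02 -6.0000e-02  2.7000e-01] 0.036092849582345425
[4.500000e-01 4.300000e-02 5.600000e-02 1.917800e+01 4.731700e+01
 1.280000e+01 2.100901e+03 3.427410e+02 2.520620e+02]
[7.390000e-01 2.500000e-01 1.150000e-01 1.775000e+00 4.145700e+01
 2.673300e+01 3.547793e+03 1.923470e+02 2.556670e+02]
[([265.0, 164.0], 18)]
```

View pics/w3.png

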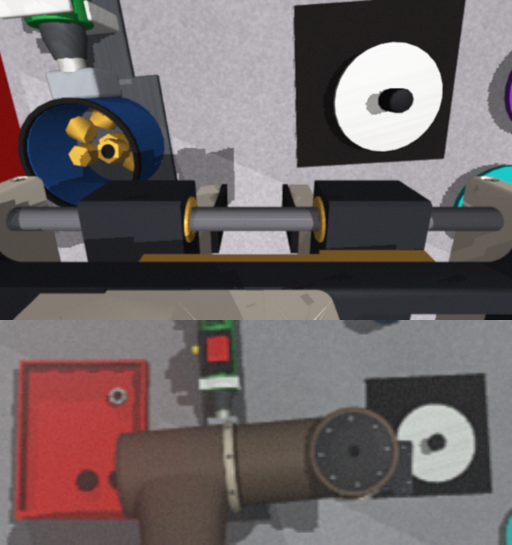

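All the nuts lie in the pot, at about (95,140) in the picture. The bin holds only the steel nut and the caps. The lid is on the mat with its knob at (398,100).

```bash
cat > lid.py <<'E'
from h import *
def lid(f):
    hsv=cv2.cvtColor(f["frame"],cv2.COLOR_BGR2HSV); P=pts(f)
    m=cv2.inRange(hsv,(0,0,140),(180,45,255)); 
    ok=(P[...,2]>.012)&(f["range_z"]>0)&(f["range_z"]<.6)&(P[...,1]<-.1)&(P[...,2]<.035)
    m=(m&(ok*255).astype(np.uint8))
    c=max(cv2.findContours(m,0,2)[0],key=cv2.contourArea)
    zt=np.median(P[...,2][m>0]); W=np.array([ray(f,*p,zt)[:2] for p in cv2.convexHull(c)[:,0]])*1000
    e=cv2.fitEllipse(W.astype(np.float32)); print("disc",zt.round(4),np.round(e,1).tolist() if 0 else e)
    mm=np.zeros(m.shape,np.uint8); cv2.drawContours(mm,[cv2.convexHull(c)],-1,255,-1)
    k=(mm>0)&(P[...,2]>.042)&(hsv[...,2]<90); q=P[k]; zk=np.percentile(q[:,2],90); k2=(mm>0)&(abs(P[...,2]-zk)<.004)&(hsv[...,2]<110)
    q=P[k2]; print("knob top",zk,q.mean(0),q.min(0),q.max(0))
if __name__=="__main__":
    import sys
    f=np.load("w3.npy",allow_pickle=True).item() if len(sys.argv)<2 else grab_frame("wrist")
    s=get_state(); print(s['eef_pos'],np.degrees(s['ee_rot']))
    lid(f)
    P=pts(f)
    if len(sys.argv)<2:
        i=np.hypot(P[...,0]-.4557,P[...,1]-.0415)<.05; i[230:]=0; print("pile",P[...,2][i].max(),np.percentile(P[...,2][i],[50,95]))
E
python3 lid.py
```

```text
[ 0.45629519 -0.13787323  0.36009775] [-1.79991240e+02 -5.09206460e-02  4.46401238e-01]
disc 0.0224 ((513.3309936523438, -298.359619140625), (127.34110260009766, 128.86349487304688), 174.90185546875)
knob top 0.05307819409026199 [ 0.51367137 -0.29702903  0.05206467] [ 0.5009314  -0.31059614  0.04908003] [ 0.52600155 -0.28487419  0.05425307]
pile 0.06083454118149989 [0.03233662 0.05760761]
```

Request:
send_rows:
  motion:
    - {"offset": [1.5, 4.3, 0], "turn": 0}
    - {"offset": [3, 8.5, 1], "turn": 0}
    - {"offset": [4.5, 12.8, 4], "turn": 0}
    - {"offset": [5.7, 15.9, 7], "turn": 0}
    - {"offset": [5.7, 15.9, 10], "turn": 0}
    - {"offset": [5.7, 15.9, 10], "turn": 0}
  hand: 0.27
  squeeze: 45

```text
t: 23.9
eef_pos: [0.5131, -0.2965, 0.2552]
ee_rot: [-3.139, 0.008, 0.006]
force: [-0.6, -0.2, -0.5]
width: 0.0552
```

```bash
python3 lid.py x
```

```text
[ 0.51396866 -0.29637165  0.25793244] [-179.93524114    0.27110822    0.42565419]
disc 0.0224 ((519.4238891601562, -299.0375671386719), (113.8438491821289, 127.71723175048828), 179.2129364013672)
knob top 0.09130243605868775 [ 0.52109842 -0.3063122   0.09131839] [ 0.51214413 -0.33809494  0.08730778] [ 0.52365348 -0.26140955  0.09529928]
```

Request:
send_rows:
  motion:
    - {"offset": [0, 0.2, 3], "turn": 0}
    - {"offset": [0, 0.2, 5.5], "turn": 0}
    - {"offset": [0, 0.2, 5.5], "turn": 0}

```text
t: 24.25
eef_pos: [0.514, -0.2978, 0.2041]
ee_rot: [-3.141, 0.002, 0.008]
force: [-0.3, -0.3, 0.4]
width: 0.0558
```

Request:
send_rows:
  motion:
    - {"offset": [0, 0, 0], "turn": 0}
    - {"offset": [0, 0, 0], "turn": 0}
    - {"offset": [0, 0, 0], "turn": 0}
    - {"offset": [0, 0, 0], "turn": 0}
    - {"offset": [0, 0, 0], "turn": 0}
    - {"offset": [0, 0, 0], "turn": 0}
  hand: -1

```text
t: 24.85
eef_pos: [0.5147, -0.2992, 0.2059]
ee_rot: [3.141, -0.002, 0.007]
force: [-0.4, 3.3, 7.5]
width: 0.0272
```

Request:
send_rows:
  motion:
    - {"offset": [0, 0, -2], "turn": 0}
    - {"offset": [0, 0, -6], "turn": 0}
    - {"offset": [0, 0, -11], "turn": 0}
    - {"offset": [0, 0, -15], "turn": 0}
    - {"offset": [0, 0, -15], "turn": 0}

```text
t: 25.35
eef_pos: [0.5156, -0.2999, 0.3612]
ee_rot: [3.138, -0.01, 0.007]
force: [0.4, -0.4, -3.2]
width: 0.0271
```

Run:
```python
from h import *
s=get_state(); print(s['eef_pos'],np.degrees(s['ee_rot']),s['width'],s['force'])
f=grab_frame("wrist"); sd=grab_frame("side")
cv2.imwrite("pics/w4.png",np.vstack([cv2.resize(f["frame"],(480,300)),cv2.resize(sd["frame"],(480,300))]))
```

```text
[ 0.51557869 -0.29989659  0.36123645] [179.79090838  -0.55644308   0.42614399] 0.027139065777608773 [ 0.39355309 -0.42228512 -3.1991672 ]
```

View pics/w4.png

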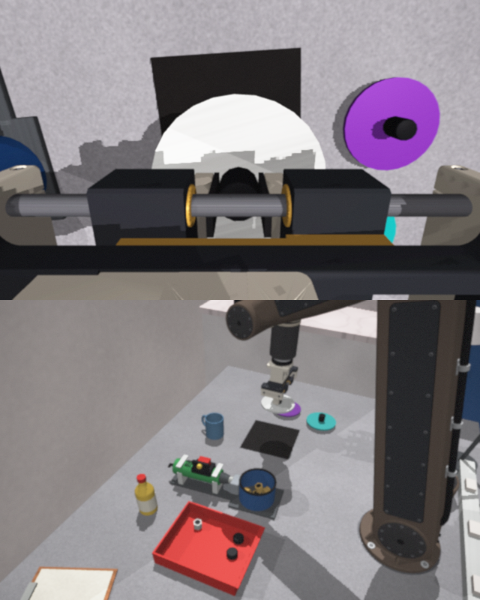

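The lid is held by its knob, with the disc visible at (240,140) under the gripper.

```bash
cat > held.py <<'E'
from h import *
s=get_state(); f=grab_frame("wrist"); P=pts(f); hsv=cv2.cvtColor(f["frame"],cv2.COLOR_BGR2HSV)
e=s['eef_pos']; print(e.round(4),np.degrees(s['ee_rot']).round(2),s['width'],s['force'].round(1))
m=(abs(P[...,2]-(e[2]-.182))<.02)&(f["range_z"]>0)&(np.hypot(P[...,0]-e[0],P[...,1]-e[1])<.075)&(hsv[...,1]<50)&(hsv[...,2]>130)
m[225:]=0
q=P[m]; A=np.c_[q[:,:2]-e[:2],np.ones(len(q))]; p,_,_,_=np.linalg.lstsq(A,q[:,2],rcond=None); res=abs(A@p-q[:,2]); ok=res<.004
p=np.linalg.lstsq(A[ok],q[ok,2],rcond=None)[0]; print("n",ok.sum(),"slopes deg",np.degrees(p[:2]).round(2),"disc z under tcp",(p[2]-e[2]).round(4))
c=max(cv2.findContours(m.astype(np.uint8),0,cv2.CHAIN_APPROX_NONE)[0],key=cv2.contourArea)[:,0]
c=c[(c[:,1]<220)]; W=np.array([ray(f,*k,p[2])[:2] for k in c])
from scipy.optimize import least_squares
r=least_squares(lambda x:np.hypot(W[:,0]-x[0],W[:,1]-x[1])-.064,e[:2],loss='soft_l1',f_scale=.001).x
print("disc centre rel tcp",(r-e[:2]).round(4))
E
python3 held.py
```

```text
[ 0.5139 -0.2991  0.3553] [-1.7998e+02 -9.0000e-02  3.5000e-01] 0.026883723229442887 [-0.9  0.4 -3.7]
n 17406 slopes deg [-0.02  0.04] disc z under tcp -0.1835
disc centre rel tcp [-0.0017  0.0004]
```

Request:
send_rows:
  motion:
    - {"offset": [-0.6, -4, 0], "turn": 0}
    - {"offset": [-1.4, -8.5, 0], "turn": 0}
    - {"offset": [-2.1, -13, 0], "turn": 0}
    - {"offset": [-2.8, -17.5, 0], "turn": 0}
    - {"offset": [-3.5, -22, 0], "turn": 0}
    - {"offset": [-4.2, -26.5, 0], "turn": 0}
    - {"offset": [-4.9, -31, 0], "turn": 0}
    - {"offset": [-5.4, -34, 0], "turn": 0}

```text
t: 26.3
eef_pos: [0.4567, 0.0424, 0.3529]
ee_rot: [3.141, 0.003, 0.008]
force: [0.5, 0.6, -2.6]
width: 0.0269
```

Request:
send_rows:
  motion:
    - {"offset": [0, 0, 1.5], "turn": 0}
    - {"offset": [0, 0, 3.5], "turn": 0}
    - {"offset": [0, 0, 5], "turn": 0}
    - {"offset": [0, 0, 5], "turn": 0}

```text
t: 26.7
eef_pos: [0.4565, 0.0399, 0.3012]
ee_rot: [3.139, 0.007, 0.006]
force: [0.2, -0.3, -2.2]
width: 0.027
```

```bash
python3 held.py
python3 - <<'E'
from h import *
f=grab_frame("side"); print(f["frame"].shape); cv2.imwrite("pics/s5.png",cv2.resize(f["frame"][150:310,230:430],None,fx=3.5,fy=3.5))
E
```

```text
[0.4565 0.0399 0.3012] [179.83   0.4    0.36] 0.02704812482489228 [ 0.2 -0.3 -2.2]
n 17406 slopes deg [-0.51 -0.16] disc z under tcp -0.1835
disc centre rel tcp [-0.0033 -0.0003]
(400, 640, 3)
```

View pics/s5.png

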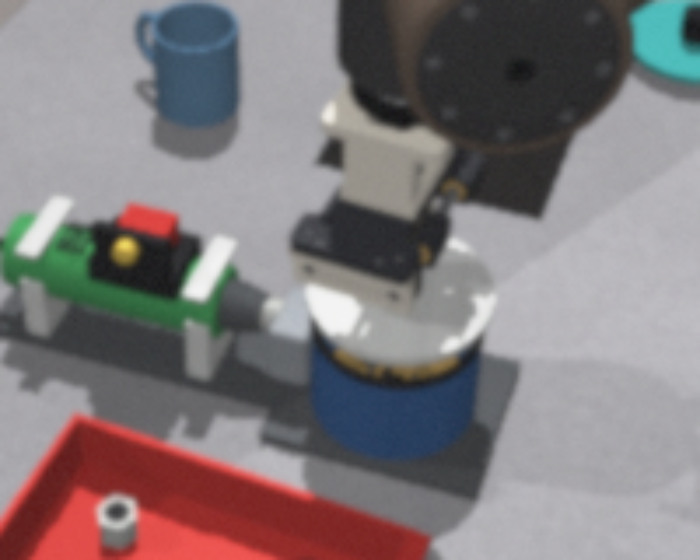

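The lid hangs centred just above the pot rim, at (400,330). Lowering it now.

Request:
send_rows:
  motion:
    - {"offset": [0.2, 0, 0.7], "turn": 0}
    - {"offset": [0.2, 0, 1.3], "turn": 0}
    - {"offset": [0.2, 0, 1.8], "turn": 0}
    - {"offset": [0.2, 0, 2.2], "turn": 0}
    - {"offset": [0.2, 0, 2.4], "turn": 0}
    - {"offset": [0.2, 0, 2.4], "turn": 0}

```text
t: 27.4
eef_pos: [0.46, 0.0404, 0.2806]
ee_rot: [3.141, 0.0, 0.007]
force: [-0.6, 0.1, -2.5]
width: 0.0269
```

Request:
send_rows:
  motion:
    - {"offset": [0, 0, 0.2], "turn": 0}
    - {"offset": [0, 0, 0.4], "turn": 0}
    - {"offset": [0, 0, 0.6], "turn": 0}
    - {"offset": [0, 0, 0.7], "turn": 0}
    - {"offset": [0, 0, 0.7], "turn": 0}

```text
t: 27.9
eef_pos: [0.4601, 0.0405, 0.2748]
ee_rot: [3.142, -0.001, 0.007]
force: [-8.0, 0.6, 15.2]
width: 0.0272
```

```bash
python3 held.py
```

```text
[0.4601 0.0405 0.2748] [ 1.8e+02 -4.0e-02  4.2e-01] 0.02716181555566985 [-8.   0.6 15.2]
n 17359 slopes deg [-0.06  0.02] disc z under tcp -0.1833
disc centre rel tcp [-0.0007  0.0005]
```

Request:
send_rows:
  motion:
    - {"offset": [-0.3, 0, 0], "turn": 0}
    - {"offset": [-0.3, 0, 0.2], "turn": 0}
    - {"offset": [-0.3, 0, 0.4], "turn": 0}
    - {"offset": [-0.3, 0, 0.6], "turn": 0}
    - {"offset": [-0.3, 0, 0.6], "turn": 0}

```text
t: 28.45
eef_pos: [0.4593, 0.041, 0.2729]
ee_rot: [-3.141, -0.008, 0.01]
force: [-13.4, -2.6, 52.3]
width: 0.0276
```

```bash
python3 held.py
```

```text
[0.4593 0.041  0.2729] [-179.97   -0.45    0.58] 0.0275755220042977 [-13.4  -2.6  52.3]
n 12368 slopes deg [-0.86 -0.01] disc z under tcp -0.1811
disc centre rel tcp [0.0005 0.0009]
```

Request:
send_rows:
  motion:
    - {"offset": [-0.1, 0, -0.3], "turn": 0}
    - {"offset": [-0.1, 0, -0.6], "turn": 0}

```text
t: 28.7
eef_pos: [0.4561, 0.0405, 0.2741]
ee_rot: [-3.141, -0.001, 0.007]
force: [0.4, -0.6, -3.7]
width: 0.027
```

Request:
send_rows:
  motion:
    - {"offset": [0, 0, 0], "turn": 0}
    - {"offset": [0, 0, 0], "turn": 0}
    - {"offset": [0, 0, 0], "turn": 0}
    - {"offset": [0, 0, -3], "turn": 0}
    - {"offset": [0, 0, -7], "turn": 0}
    - {"offset": [-3, 0, -10], "turn": 0}
    - {"offset": [-3, 0, -10], "turn": 0}
    - {"offset": [-3, 0, -10], "turn": 0}
  hand: 0.27

```text
t: 29.5
eef_pos: [0.4257, 0.0402, 0.3742]
ee_rot: [-3.14, -0.002, 0.007]
force: [-1.0, 0.4, -0.6]
width: 0.0556
```

```bash
cat > seat.py <<'E'
from h import *
from scipy.optimize import least_squares
s=get_state(); print(s['eef_pos'].round(4),np.degrees(s['ee_rot']).round(2),s['force'].round(1))
f=grab_frame("wrist"); P=pts(f); hsv=cv2.cvtColor(f["frame"],cv2.COLOR_BGR2HSV); np.save("w5.npy",f,allow_pickle=True)
d=np.hypot(P[...,0]-.4557,P[...,1]-.0415)
m=(d<.07)&(hsv[...,1]<50)&(hsv[...,2]>130)&(abs(P[...,2]-.093)<.012)&(f["range_z"]>0); m[225:]=0
q=P[m]; A=np.c_[q[:,:2]-[.4557,.0415],np.ones(len(q))]; p=np.linalg.lstsq(A,q[:,2],rcond=None)[0]
print(len(q),"slopes",np.degrees(p[:2]).round(2),"disc top z",p[2].round(4))
c=max(cv2.findContours(m.astype(np.uint8),0,cv2.CHAIN_APPROX_NONE)[0],key=cv2.contourArea)[:,0]; c=cv2.convexHull(c[c[:,1]<222])[:,0]; W=np.array([ray(f,*k,p[2])[:2] for k in c])
print("centre",least_squares(lambda x:np.hypot(W[:,0]-x[0],W[:,1]-x[1])-.064,[.4557,.0415],loss='soft_l1',f_scale=.001).x.round(4))
k=(d<.02)&(P[...,2]>.11)&(P[...,2]<.14); k[225:]=0; print("knob top",np.percentile(P[...,2][k],90) if k.any() else None)
bm=(abs(P[...,2]-.0)<.02)&(d>.09)&(f["range_z"]>0)&(P[...,1]<-.05)&(hsv[...,1]<60)&(hsv[...,2]>120); bm[225:]=0; print("bench z",np.median(P[...,2][bm]) if bm.any() else None)
# trigger (red), lock (yellow), cheek
for n,lo,hi in(("red",(0,150,80),(8,255,255)),("yel",(18,120,80),(35,255,255))):
    mm=(cv2.inRange(hsv,lo,hi)>0)&(P[...,2]>.08)&(P[...,2]<.16)&(P[...,0]>.55)
    if mm.sum()>20:
        q=P[mm]; print(n,mm.sum(),"z",np.percentile(q[:,2],[10,50,90]).round(4)); t=q[q[:,2]>np.percentile(q[:,2],50)-.004] if n=="red" else q
        print("  x",np.percentile(t[:,0],[1,99]).round(4),"y",np.percentile(t[:,1],[1,99]).round(4)); 
        if n=="red": r=cv2.minAreaRect((t[:,:2]*1000).astype(np.float32)); print("  rect",r)
E
python3 seat.py
```

```text
[0.4257 0.0402 0.3742] [-1.7993e+02 -1.0000e-01  4.2000e-01] [-1.   0.4 -0.6]
16803 slopes [0.   0.05] disc top z 0.0915
centre [0.4526 0.0407]
knob top 0.12209423844348571
bench z 0.0003532988382169977
```

Request:
send_rows:
  motion:
    - {"offset": [3, -0.1, 0], "turn": 0}
    - {"offset": [3, -0.1, 0], "turn": 0}
    - {"offset": [3, -0.1, 4], "turn": 0}
    - {"offset": [3, -0.1, 6.7], "turn": 0}
    - {"offset": [3, -0.1, 7.3], "turn": 0}
    - {"offset": [3, -0.1, 7.6], "turn": 0}
    - {"offset": [3, -0.1, 7.8], "turn": 0}
    - {"offset": [3, -0.1, 7.8], "turn": 0}
  hand: -1

```text
t: 30.35
eef_pos: [0.458, 0.0419, 0.2992]
ee_rot: [3.141, -0.005, 0.009]
force: [-6.9, -0.0, 32.8]
width: 0.0015
```

Request:
send_rows:
  motion:
    - {"offset": [0, 0, -4], "turn": 0}
    - {"offset": [0, 0, -8.5], "turn": 0}
    - {"offset": [4.5, 0, -9], "turn": 0}
    - {"offset": [9, 0, -9], "turn": 0}
    - {"offset": [11.5, -1, -9], "turn": 0}
    - {"offset": [11.5, -1, -9], "turn": 0}
    - {"offset": [11.5, -1, -9], "turn": 0}

```text
t: 31.05
eef_pos: [0.5712, 0.0522, 0.3842]
ee_rot: [3.14, 0.003, 0.006]
force: [0.3, 0.6, -0.1]
width: 0.0008
```

```bash
python3 seat.py
python3 - <<'E'
from h import *
f=np.load("w5.npy",allow_pickle=True).item(); cv2.imwrite("pics/w6.png",f["frame"])
E
```

```text
[0.5712 0.0522 0.3842] [179.93   0.18   0.36] [ 0.3  0.6 -0.1]
0 slopes [0. 0.] disc top z 0.0Traceback (most recent call last):
  File "seat.py", line 9, in <module>
    c=max(cv2.findContours(m.astype(np.uint8),0,cv2.CHAIN_APPROX_NONE)[0],key=cv2.contourArea)[:,0]; c=cv2.convexHull(c[c[:,1]<222])[:,0]; W=np.array([ray(f,*k,p[2])[:2] for k in c])
      ~~~^^^^^^^^^^^^^^^^^^^^^^^^^^^^^^^^^^^^^^^^^^^^^^^^^^^^^^^^^^^^^^^^^^^^^^^^^^^^^^^^^^^^^
ValueError: max() iterable argument is empty
```

View pics/w6.png

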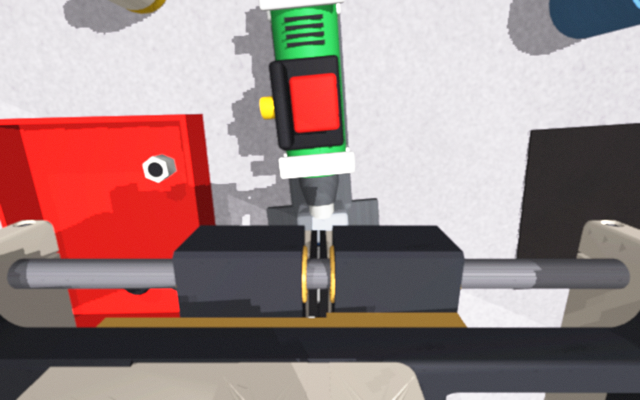

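The view shows the red trigger at (315,103), the cheek at (282,105) and the yellow button at (267,107).

```bash
cat > trig.py <<'E'
from h import *
import sys
f=np.load("w5.npy",allow_pickle=True).item() if len(sys.argv)<2 else grab_frame("wrist"); P=pts(f); hsv=cv2.cvtColor(f["frame"],cv2.COLOR_BGR2HSV); z=f["range_z"]>0
s=get_state(); print(s['eef_pos'].round(4),np.degrees(s['ee_rot']).round(2),s['force'].round(1),round(float(s['width']),4))
m=(cv2.inRange(hsv,(0,150,80),(8,255,255))>0)&z&(P[...,2]>.09)&(P[...,2]<.14)&(P[...,0]>.55)
q=P[m]; zt=np.percentile(q[:,2],60); print("red",m.sum(),"z",np.percentile(q[:,2],[5,50,95]).round(4))
t=P[m&(abs(P[...,2]-zt)<.004)]; r=cv2.minAreaRect((t[:,:2]*1000).astype(np.float32)); print(" rect",r, "med",np.median(t,0))
y=(cv2.inRange(hsv,(18,120,80),(35,255,255))>0)&z&(P[...,0]>.55)&(P[...,1]<.14)&(P[...,2]>.09); q=P[y]; print("yel",y.sum(),"min",q.min(0).round(4),"max",q.max(0).round(4))
b=(hsv[...,2]<70)&z&(P[...,2]>.125)&(P[...,2]<.14)&(P[...,0]>.58)&(abs(P[...,1]-.08)<.04); b[225:]=0; q=P[b]
if len(q): print("cheek",len(q),np.percentile(q,[1,50,99],axis=0).round(4).tolist(),cv2.minAreaRect((q[:,:2]*1000).astype(np.float32)))
E
python3 trig.py
```

```text
[0.5707 0.052  0.3846] [1.7995e+02 1.4000e-01 3.7000e-01] [0.  0.  0.4] 0.0005
red 2634 z [0.1182 0.1203 0.1215]
 rect ((644.69287109375, 55.204410552978516), (39.94321823120117, 33.99021911621094), 5.4021430015563965) med [0.64553823 0.05501292 0.1203454 ]
yel 4833 min [0.5611 0.0185 0.1204] max [0.6496 0.1034 0.3035]
cheek 1257 [[0.614, 0.0721, 0.1264], [0.644, 0.0786, 0.1321], [0.6711, 0.0854, 0.1339]] ((642.2520751953125, 78.97077941894531), (59.79073715209961, 10.117094993591309), 5.474606513977051)
```

```bash
sed -i 's/(P\[...,2\]>.09); q=P\[y\]/(P[...,2]>.09)\&(P[...,2]<.14); q=P[y]; print(np.percentile(q,[3,50,97],axis=0).round(4).tolist())/' trig.py; python3 trig.py
python3 - <<'E'
from h import *
# cross-check with top+side rays: red centroid onto z=.12
for n in("top","side"):
    f=grab_frame(n); hsv=cv2.cvtColor(f["frame"],cv2.COLOR_BGR2HSV); P=pts(f)
    m=(cv2.inRange(hsv,(0,150,80),(8,255,255))>0)&(np.hypot(P[...,0]-.645,P[...,1]-.055)<.05); v,u=np.nonzero(m); print(n,m.sum(),ray(f,u.mean(),v.mean(),.12).round(4) if m.any() else None, P[m].mean(0).round(4) if m.any() else None)
E
```

```text
[0.5707 0.052  0.3846] [1.7995e+02 1.4000e-01 3.7000e-01] [0.  0.  0.4] 0.0005
red 2634 z [0.1182 0.1203 0.1215]
 rect ((644.69287109375, 55.204410552978516), (39.94321823120117, 33.99021911621094), 5.4021430015563965) med [0.64553823 0.05501292 0.1203454 ]
[[0.6342, 0.0841, 0.1229], [0.6419, 0.0888, 0.1277], [0.6488, 0.0933, 0.1299]]
yel 299 min [0.6342 0.0834 0.1204] max [0.6496 0.0943 0.132 ]
cheek 1257 [[0.614, 0.0721, 0.1264], [0.644, 0.0786, 0.1321], [0.6711, 0.0854, 0.1339]] ((642.2520751953125, 78.97077941894531), (59.79073715209961, 10.117094993591309), 5.474606513977051)
top 0 None None
side 98 [0.6428 0.0539 0.12  ] [0.6434 0.0529 0.1189]
```

Request:
send_rows:
  motion:
    - {"offset": [3.5, -1.2, 0], "turn": -2}
    - {"offset": [7.2, -2.4, 0], "turn": -5}
    - {"offset": [7.2, -2.4, 3], "turn": -5}
    - {"offset": [7.2, -2.4, 6], "turn": -5}
    - {"offset": [7.2, -2.4, 6], "turn": -5}
    - {"offset": [7.2, -2.4, 6], "turn": -5}
  hand: 0.14
  squeeze: 20

```text
t: 31.8
eef_pos: [0.6425, 0.0766, 0.3264]
ee_rot: [3.141, 0.0, 0.095]
force: [-0.0, 0.4, 0.6]
width: 0.0429
```

Run:
```python
from h import *
s=get_state(); e=s['eef_pos']; print(e,np.degrees(s['ee_rot']),s['width'])
T=np.array([.645,.0551]); a=np.radians(5.4); d=e[:2]-T; print("along",d@[np.cos(a),np.sin(a)],"across",d@[-np.sin(a),np.cos(a)])
f=grab_frame("side"); cv2.imwrite("pics/s7.png",cv2.resize(f["frame"][150:270,200:360],None,fx=4.5,fy=4.5,interpolation=cv2.INTER_CUBIC))
```

```text
[0.64250045 0.07658799 0.32643614] [1.79958437e+02 2.09530744e-02 5.41934726e+00] 0.04294813399328939
along -0.0004662545792610416 across 0.021627853916669475
```

View pics/s7.png

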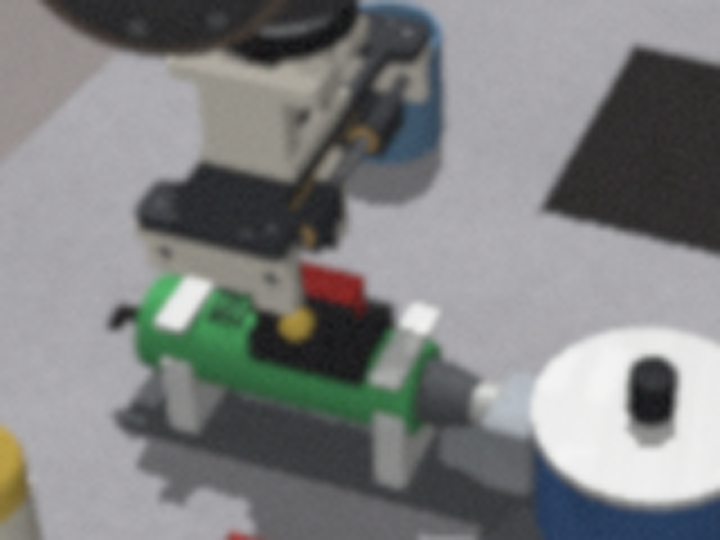

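The view shows the near finger above the yellow button at (295,325), with the trigger behind it, and the lid seated on the pot at right. The fingers are still opening, so I'll wait and then descend to just above the trigger.

Request:
send_rows:
  motion:
    - {"offset": [0, 0, 0], "turn": 0}
    - {"offset": [0, 0, 0], "turn": 0}

```text
t: 32.05
eef_pos: [0.6429, 0.0767, 0.3276]
ee_rot: [-3.141, -0.003, 0.094]
force: [0.2, -0.7, -0.7]
width: 0.0495
```

Request:
send_rows:
  motion:
    - {"offset": [0, 0, 1], "turn": 0}
    - {"offset": [0, 0, 2], "turn": 0}
    - {"offset": [0, 0, 2.5], "turn": 0}
    - {"offset": [0, 0, 2.5], "turn": 0}

```text
t: 32.45
eef_pos: [0.6425, 0.0766, 0.2993]
ee_rot: [3.141, 0.002, 0.094]
force: [-0.2, 0.7, 0.6]
width: 0.0502
```

Request:
send_rows:
  motion:
    - {"offset": [0, 0, 0.4], "turn": 0}
    - {"offset": [0, 0, 0.8], "turn": 0}
    - {"offset": [0, 0, 1.1], "turn": 0}
    - {"offset": [0, 0, 1.4], "turn": 0}
    - {"offset": [0, 0, 1.5], "turn": 0}
    - {"offset": [0, 0, 1.5], "turn": 0}
    - {"offset": [0, 0, 1.5], "turn": 0}

```text
t: 33.15
eef_pos: [0.6428, 0.0766, 0.2882]
ee_rot: [3.141, -0.002, 0.095]
force: [-6.8, 0.7, 16.2]
width: 0.0499
```

Request:
send_rows:
  motion:
    - {"offset": [0, 0, 0.1], "turn": 0}
    - {"offset": [0, 0, 0.1], "turn": 0}
    - {"offset": [0, 0, 0.1], "turn": 0}
    - {"offset": [0, 0, 0.1], "turn": 0}
    - {"offset": [0, 0, 0.1], "turn": 0}
    - {"offset": [0, 0, 0.1], "turn": 0}
  hand: -0.6

```text
t: 33.75
eef_pos: [0.6434, 0.0767, 0.2881]
ee_rot: [3.141, -0.004, 0.095]
force: [-7.4, 0.3, 18.4]
width: 0.018
```

Run:
```python
from h import *
s=get_state(); print(s['eef_pos'],s['width'],s['force'])
f=grab_frame("side"); cv2.imwrite("pics/s8.png",cv2.resize(f["frame"][170:250,220:320],None,fx=6,fy=6,interpolation=cv2.INTER_CUBIC))
```

```text
[0.64343502 0.07665889 0.28813308] 0.01797583454891184 [-7.44040748  0.30454292 18.40007284]
```

View pics/s8.png

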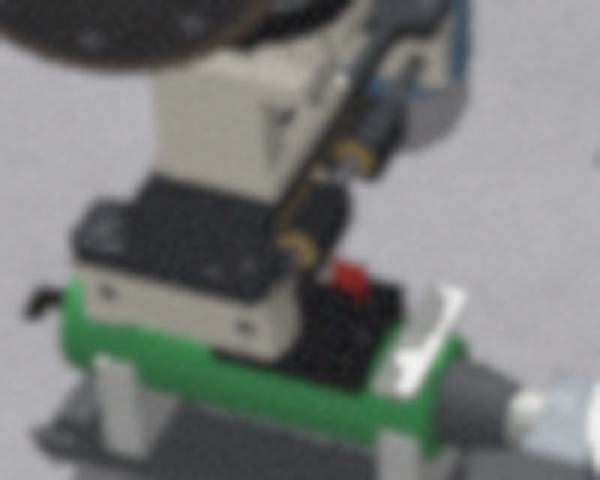

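Request:
send_rows:
  motion:
    - {"offset": [0, 0, 0.1], "turn": 0}
    - {"offset": [0, 0, 0.1], "turn": 0}
    - {"offset": [0, 0, 0.1], "turn": 0}
  hand: -0.67

```text
t: 34.1
eef_pos: [0.6433, 0.0769, 0.288]
ee_rot: [3.141, -0.004, 0.096]
force: [-9.2, 2.1, 26.0]
width: 0.0176
```

Request:
send_rows:
  motion:
    - {"offset": [0, 0, -0.2], "turn": 0}
    - {"offset": [0, 0, -0.4], "turn": 0}
    - {"offset": [0, 0, -0.6], "turn": 0}
    - {"offset": [0, 0, -0.8], "turn": 0}
    - {"offset": [0, 0, -1.0], "turn": 0}
    - {"offset": [0, 0, -1.2], "turn": 0}
    - {"offset": [0, 0, -1.2], "turn": 0}
    - {"offset": [0, 0, -1.2], "turn": 0}

```text
t: 34.9
eef_pos: [0.6428, 0.0781, 0.2951]
ee_rot: [-3.139, -0.001, 0.094]
force: [-1.0, 6.8, -2.4]
width: 0.0144
```

Request:
send_rows:
  motion:
    - {"offset": [0, 0, 0], "turn": 0}
    - {"offset": [0, 0, 0], "turn": 0}
    - {"offset": [0, 0, 0], "turn": 0}
    - {"offset": [0, 0, 0], "turn": 0}
    - {"offset": [0, 0, -3], "turn": 0}
    - {"offset": [0, 0, -7], "turn": 0}
    - {"offset": [-4, 0, -9], "turn": 0}
    - {"offset": [-8, 2, -9], "turn": 0}
  hand: 0.14

```text
t: 35.7
eef_pos: [0.5655, 0.0501, 0.3886]
ee_rot: [-3.141, -0.005, 0.095]
force: [-0.4, -1.0, -0.6]
width: 0.0502
```

Request:
send_rows:
  motion:
    - {"offset": [0, 0, 0], "turn": 0}
    - {"offset": [0, 0, 0], "turn": 0}
    - {"offset": [0, 0, 0], "turn": 0}

```text
t: 36.0
eef_pos: [0.5655, 0.0493, 0.3859]
ee_rot: [-3.142, -0.001, 0.094]
force: [0.3, 0.4, -0.9]
width: 0.0496
```

```bash
python3 trig.py x
python3 - <<'E'
from h import *
f=grab_frame("wrist"); g=grab_frame("side")
cv2.imwrite("pics/f1.png",np.vstack([cv2.resize(f["frame"],(480,300)),cv2.resize(g["frame"][130:330,160:480],(480,300))]))
E
```

```text
[0.5657 0.0494 0.3856] [ 1.80e+02 -1.00e-02  5.38e+00] [0.1 0.6 0.1] 0.05
red 2492 z [0.1129 0.1147 0.116 ]
 rect ((644.7824096679688, 55.118133544921875), (39.133235931396484, 33.90279006958008), 5.787961959838867) med [0.64530067 0.05529238 0.11473694]
[[0.6362, 0.0837, 0.1244], [0.6422, 0.0847, 0.1283], [0.648, 0.0858, 0.1306]]
yel 56 min [0.6357 0.0836 0.1232] max [0.6488 0.0862 0.1307]
cheek 1210 [[0.6137, 0.0721, 0.1264], [0.6448, 0.0788, 0.132], [0.6712, 0.0856, 0.1339]] ((642.3687133789062, 78.90612030029297), (59.880592346191406, 9.987396240234375), 5.530021667480469)
```

View pics/f1.png

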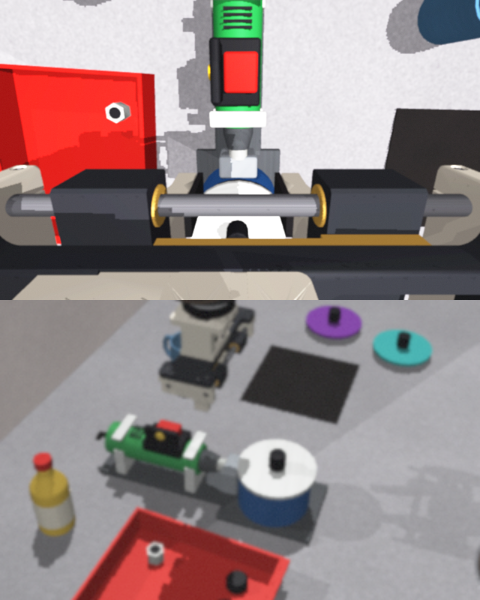

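The trigger now stands 5.6 mm down and stays there, and the button face has moved in about 7.5 mm, so it is locked on. I'll take one last check of the lid from above before handing in.

Request:
send_rows:
  motion:
    - {"offset": [-4, 0.5, 0], "turn": 0}
    - {"offset": [-8, 1, 0], "turn": 0}
    - {"offset": [-12, 1.2, 0], "turn": 0}
    - {"offset": [-14, 1.4, 0], "turn": 0}
    - {"offset": [-14, 1.4, 0], "turn": 0}
    - {"offset": [-14, 1.4, 0], "turn": 0}

```text
t: 36.75
eef_pos: [0.4274, 0.0225, 0.386]
ee_rot: [-3.141, -0.001, 0.095]
force: [-0.3, 0.5, 0.5]
width: 0.0498
```

```bash
python3 seat.py
```

```text
[0.4274 0.0225 0.386 ] [-1.7999e+02 -6.0000e-02  5.4300e+00] [-0.3  0.5  0.5]
15780 slopes [0.03 0.03] disc top z 0.0915
centre [0.4526 0.0407]
knob top 0.12215157695262227
bench z 0.00038127089720774165
```

```bash
python3 -c "from station import *; print(job_done())"
```

```text
the job is handed in; nothing more can be done
None
```

I handed the job in at about 37 s of robot time, in the order asked, and no verdict was reported.

- **Nuts:** All six brass nuts are in the pot. The steel nut and both black caps are still in the bin.
- **Lid:** I placed the aluminium lid and pressed it down twice; the wrist read 52 N and 33 N at the stop. My last check before handing in showed it level, with the disc top at 91.5 mm. Fully home is 91 mm, and the bench reads 0.4 mm high in that view. The circle fit put the lid centre 3 mm off the pot centre in x. I left this alone because the lid is level and down.
- **Drive:** After I squeezed the trigger, pushed the button in and eased off, the trigger stood 5.6 mm down (5.7 mm expected). The button face was about 7.5 mm in. Both stayed there with the gripper clear.
- **Bottle and mug:** I did not touch either one.

One reading disagreed: the gripper width on the nuts was 27 mm where 24 mm across flats was expected, so I probably held them by their corners. No nut slipped.

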